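# Take the finished cast out from under the dust hood sash

## Task

Lift the dust hood's sash at least half of its travel, so that it stays up by itself when let go, and leave it up. Bring the plaster cast on its white carrier out from under it and set it down upright on the blue mat, let go, then take hold of it again and put it flat in the yellow tray with its red handle sticking out through the notch in the tray's wall. Set it down rather than dropping it, and leave the other things on the bench where they are.

Things in the scene. Friction and masses are not known exactly. Their poses are not given: they have to be found in the camera images.
- sash (a joint): Lift of the clear upright sash at the hood's front, in m: 0 closed (as it starts), 0.28 fully up, half 0.14; straight up. Lifting takes about 9 N at first, less higher up. Let go below about 85 mm it slides shut; above about 105 mm friction holds it. Sash 374 mm wide, 255 mm high; the lower edge of its green bottom rail, when closed, is 12 mm above the bench.
- sash_grip (a point): Centre of the sash handle's grip, moving with the sash: a black upright bar 14 x 14 mm, 76 mm long (56 mm clear between brackets), 45 mm in front of the pane's mid-plane (35 mm free space behind the bar), half-way across, 45 mm above the sash's lower edge. Axes are the hood's: x points into the hood, y to the left as one faces it, z up.
- hood: Cream hood, fixed. Origin: centre of its underside; x points in from the open front, y left as one faces it, z up. Floor 250 (x) x 398 (y) mm, top 8 mm above the bench. Side walls (right one clear) 300 mm high, inner faces y = +-191 mm. Sash at x = -130 mm between posts 550 mm high at y = +-195 mm. Bars close the top (292 mm) and back; a front rail hangs to 285 mm. Open only at the front.
- carrier_handle (a point): Grip point on the carrier's red handle, an upright fin 12 mm thick (y), reaching 43 to 92 mm along -x from the base's centre, 16 to 56 mm above the underside. This point: 70 mm along -x, 40 mm above the underside. Axes: x from handle to cast, z up. At the start it stands on the hood's floor, handle towards the opening (within 0.15 rad), this point 45 to 80 mm behind the sash.
- carrier_cast (a point): Centre of the cream plaster block on the carrier: 60 (x) x 48 (y) mm, 14 to 62 mm above the underside; this point 38 mm above the underside and 4 mm along +x from the base's centre. Pink gums and teeth on top reach 72 mm. Fast on the white base, 90 (x) x 66 (y) x 14 mm; carrier 137 mm long, about 0.18 kg. Axes are the carrier's (handle along -x).
- carrier: The white carrier with cast and red handle as one loose body. Origin at the centre of the underside of its white base; x from handle to cast, z up.
- mat: Blue mat fixed on the bench, 200 (x) x 140 (y) x 3 mm, origin at the centre of its underside. Clear of other things.
- tray_floor (a point): Centre of the inner floor of the fixed yellow tray, 4 mm above the bench. Inside 110 (x) x 86 (y) mm, walls 6 mm thick, tops 30 mm above the bench. Axes are the tray's: the wall at its -x end has a notch 34 mm wide in its middle, down to the floor, for the handle. The carrier lies right when its axes agree with these and its base is down on the floor.
- bottle: Closed bottle 56 mm across, 150 mm tall; a bystander, beyond the mat; origin at the centre of its underside.
- jar: Closed jar 72 mm across, 85 mm tall, a bystander beyond the mat; origin at the centre of its underside.
- cup: Green mixing bowl 76 mm across, 75 mm tall, a bystander; origin at the centre of its underside.
- compound_bar: Green bar of polishing compound 60 x 32 x 26 mm, a bystander in the hood's rear left corner; origin at the centre of its underside.
- spare_cast: Another plaster cast, without carrier, 62 x 54 x 36 mm, a bystander left of the robot's work; origin at the centre of its underside.
- spatula: Spatula 170 mm long lying on the bench between robot and hood, a bystander.
- brush: Brush 160 mm long lying on the bench between robot and mat, a bystander.
There are look-alikes about, which are no part of the job. Several things have the shape of the mat; the one meant has the colours described above. What is shaped like the carrier but orange is not meant.

How it is judged:
By the outcome, as a careful person would: the job done as asked, in the order asked, and still so for the second after the job is handed in, with the robot touching nothing.
It also fails if it takes over 72 s, if anything falls off the work surface, if the arm or the gripper's body presses on something with over 40 N, if the wrist force passes 120 N, or if a joint passes its speed limit or range.

## Robot

A 6-joint arm with a two-finger parallel gripper is mounted at the origin on the work surface. World frame = base frame: x ahead of the robot, y to its left, z up, the work surface at z = 0. Lengths are in m, angles in rad, forces in N, time in s.
With the tool pointing down it reaches from about 0.35 to 0.95 m from the base axis. Payload 17.4 kg.
Tool frame: the origin (TCP) lies between the finger pads; the fingertips stand 14 mm ahead of it and the grasp point (between the pads) lies 5 mm behind it; z points along the fingers, y is the direction in which the jaws open and shut (so a half turn about z gives the same grasp; the last joint's range is limited). The gripper opens to 93 mm and grips with 3 to 60 N. Pads are 15 mm wide; open, the fingers measure 128 mm over their backs; the gripper's body (75 mm by 188 mm) begins 65 mm behind the grasp point.
Start: joints at [1.261, 0.116, 1.442, -0, 1.584, -0.038], TCP at [0.181, 0.65, 0.233] pointing down, gripper open.
Joint ranges: [-2.83, 2.83], [-0.83, 2.19], [0.07, 2.5], [-1.14, 4.28], [0.01, 3], [-2.97, 2.97]. Speed limits (rad/s): [1.89, 1.89, 2.22, 3.14, 3.14, 3.14].

## Interface

Orientations are given as a rotation vector (axis times angle).
In Python, from bench import r gives the robot as it stands.
- The arm moves only by the tool step_arm, never from a script. Its argument "series" is text: rows parted by semicolons, each of 7 numbers parted by spaces: the opening, from 0 (shut) to 1 (fully open), then the shift along the tool's x, y, z in units of 1 m (1.0 is 1 m), then the turn, a rotation vector about the tool's x, y, z in units of 180 degrees (1.0 is 180 degrees). In form: claw x y z ax ay az; .... A call has exactly 10 rows; each row shifts and turns the pose as measured when the row begins, along the tool's axes as they then stand; what a row does not reach is not made up. A row lasts 1/10 s, in which the tool goes at most 50 mm and 8.59 degrees, less where a joint would pass 70% of its speed; a pose out of reach is approached as far as the arm can. A call with a number of a shift or a turn outside -1 to 1 is refused whole. A call with a gripper value outside its range is refused whole. The fingers move at their own pace and stop on an object; "squeeze" is the grip in N (left out, the last holds). Time passes only in rows, so rows that do not move let the fingers close, or fill a call up. It gives the time, the measured TCP pose, the force and the opening at its end, in the units of the state.
- r.get_obs(): the state, without advancing time (a new reading comes with each control period).
- r.grab_frame(name): name is "scene" or "top" or "wrist"; returns a dict with "color" (480x640x3 uint8, blue, green, red), "z_map" (480x640 float32, m along the optical axis (not along the pixel's ray), 0 where there is no reading), "fx", "fy", "cx", "cy" (pixels), "dist_coeffs" ([k1, k2, p1, p2, k3] as OpenCV has them; the pictures are not rectified), "rvec" (rotation vector, rad) and "tvec" (3), from world to camera coordinates, as OpenCV has them. Camera axes: x right, y down, z forward; pixel columns grow to the right and rows downward; lengths in m; the calibration is good to about 2 mm. A picture is of the moment at which its call begins.
- r.finish_job(): hands the job in, once; it reports no verdict.
The state is a dict: "time_s": time; "joint_positions": joint angles; "joint_vel": joint speeds; "joint_efforts": joint torques, N m; "tool_pos": TCP position; "orientation": TCP orientation; "contact_force": force on the tool from outside, world axes, zero at the start; "torque": the same for the moment, N m; "width": finger opening in m.
Only numpy, scipy, OpenCV 4.12 (cv2) and the standard library are available. Lean on these libraries where they do the work, as an engineer would, in place of code of your own. Each camera call takes 0.05 s, during which the arm holds its last target.

## Working session

There is one attempt and no reset: what is moved stays moved. The work goes in short steps, Python scripts to look and compute and a tool call to move; the robot and the scene stay as the last step left them, time stands still between calls to the robot, and variables do not carry over. Pictures are saved under pics/ and viewed, and the job is handed in when it is done.

Besides the shell and the picture viewer there is one more tool, called as name(argument=value, ...) on one line, values as JSON. step_arm: Moves the arm, as the interface text tells. Shifts and turns lie within -1 to 1; 1 stands for 1 m of shift or 180 degrees of turn. Its arguments: {"type":"object","properties":{"series":{"type":"string"},"squeeze":{"type":"number"}},"required":["series"]}

```bash
ls; mkdir -p pics
cat > h.py <<'E'
import numpy as np,cv2
from bench import r
from scipy.spatial.transform import Rotation as R
def cap(n,f):
    d=r.grab_frame(n); cv2.imwrite('pics/'+f+'.png',d['color']); np.savez('pics/'+f+'.npz',**{k:np.array(v) for k,v in d.items()}); return d
def load(f): 
    z=np.load('pics/'+f+'.npz'); return {k:z[k] for k in z}
def ray(d,uv):
    K=np.array([[d['fx'],0,d['cx']],[0,d['fy'],d['cy']],[0,0,1]],float)
    p=cv2.undistortPoints(np.array(uv,float).reshape(-1,1,2),K,np.array(d['dist_coeffs'],float)).reshape(-1,2)
    M=cv2.Rodrigues(np.array(d['rvec'],float))[0]; t=np.array(d['tvec'],float).ravel()
    c=-M.T@t; dirs=np.c_[p,np.ones(len(p))]@M
    return c,dirs
def onz(d,uv,z):
    c,v=ray(d,uv); return c+v*((z-c[2])/v[:,2])[:,None]
def dep(d,uv):
    c,v=ray(d,uv); uv=np.array(uv).reshape(-1,2).astype(int)
    return c+v*d['z_map'][uv[:,1],uv[:,0]][:,None]
def proj(d,P):
    K=np.array([[d['fx'],0,d['cx']],[0,d['fy'],d['cy']],[0,0,1]],float)
    return cv2.projectPoints(np.array(P,float).reshape(-1,1,3),np.array(d['rvec'],float),np.array(d['tvec'],float),K,np.array(d['dist_coeffs'],float))[0].reshape(-1,2)
E
python3 - <<'E'
from h import *
for n in ['scene','top','wrist']:
    d=cap(n,n+'0'); M=cv2.Rodrigues(np.array(d['rvec'],float))[0]; print(n,-M.T@np.array(d['tvec']).ravel(),M[2],d['fx'])
print(r.get_obs())
E
```

```text
pics
scene [ 1.19568307 -0.54029387  1.73731644] [-0.36971349  0.22647966 -0.90112091] 567.3293439245427
top [ 0.40171474 -0.13984995  1.18123008] [ 0.1156116  -0.00716906 -0.99326863] 441.5495687569005
wrist [0.11742196 0.66760664 0.38349198] [ 0.23201689 -0.06548652 -0.97050486] 360.5881224952233
{'time_s': 0.15, 'joint_positions': array([ 1.26120728e+00,  1.16377797e-01,  1.44207220e+00,  2.83177388e-05,
        1.58398667e+00, -3.77930374e-02]), 'joint_vel': array([-2.02450326e-05, -2.68972233e-03, -3.28687612e-03, -1.03124898e-03,
        9.88515945e-04,  2.36118456e-04]), 'joint_efforts': array([-1.05733910e-03, -7.21765208e+01, -6.22949553e+01,  7.80081237e-02,
        2.25695089e-02, -1.13997464e-04]), 'tool_pos': array([0.18116983, 0.65010262, 0.23209801]), 'orientation': array([-4.25599117e-01, -3.11245505e+00,  1.29805616e-03]), 'contact_force': array([-0.60424398,  0.23214869,  0.31787879]), 'torque': array([ 0.03551664, -0.01570842,  0.02114071]), 'width': 0.09287304113306735}
```

View pics/scene0.png

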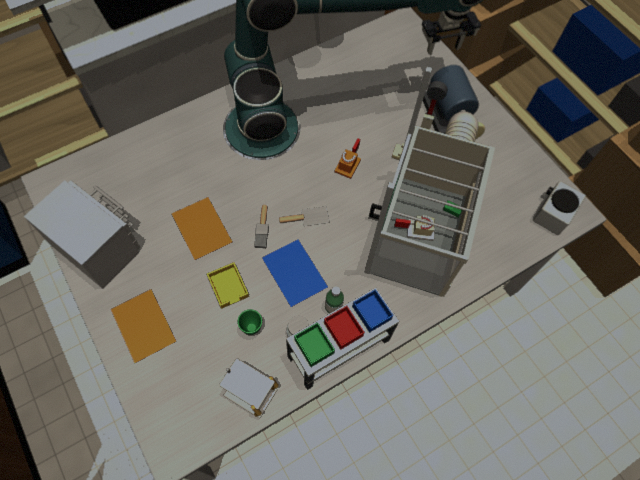

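View pics/top0.png

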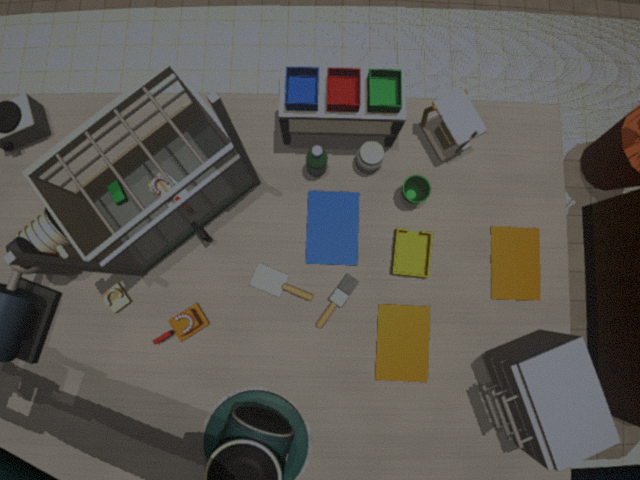

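View pics/wrist0.png

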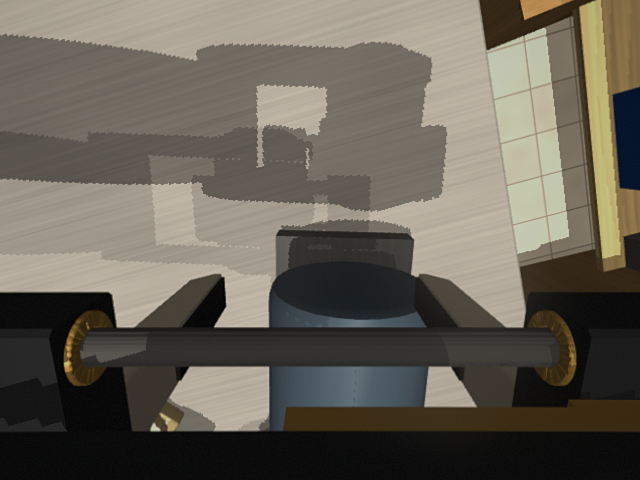

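The scene view shows the hood at about (430,210), the sash handle at (375,211), the carrier's red handle at (403,223), the mat at (295,272) and the tray at (228,286). In the top view they are at the hood (145,165), the sash handle (202,235), the mat (332,228) and the tray (412,253). I'll enlarge these.

Run:
```python
import cv2,numpy as np
t=cv2.imread('pics/top0.png');s=cv2.imread('pics/scene0.png')
def z(im,x,y,w,h,k): return cv2.resize(im[y:y+h,x:x+w],None,fx=k,fy=k,interpolation=cv2.INTER_CUBIC)
a=z(t,10,60,260,220,3)
cv2.imwrite('pics/z1.png',np.clip(a*1.4,0,255).astype('uint8')[:600])
cv2.imwrite('pics/z2.png',z(s,340,110,180,190,3))
cv2.imwrite('pics/z3.png',np.hstack([z(t,380,215,70,75,5),z(s,195,250,70,75,5)]))
```

```text
(no output)
```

View pics/z1.png

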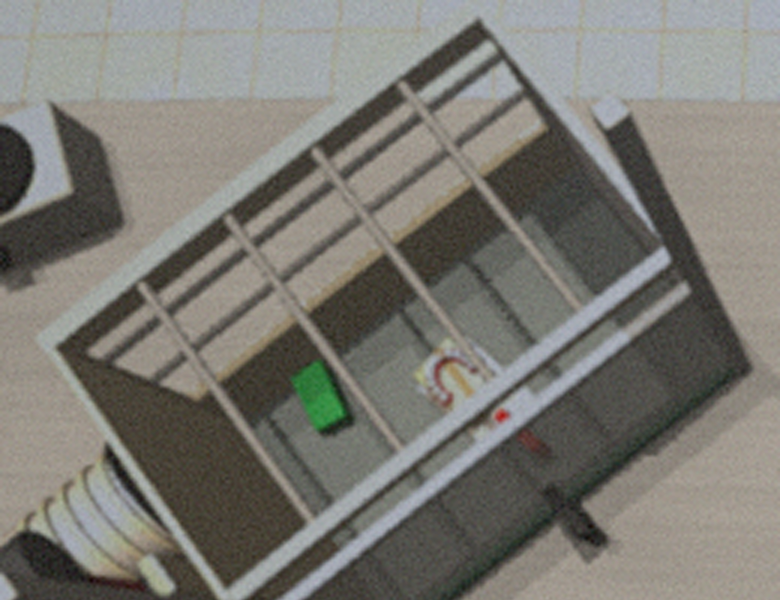

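View pics/z2.png

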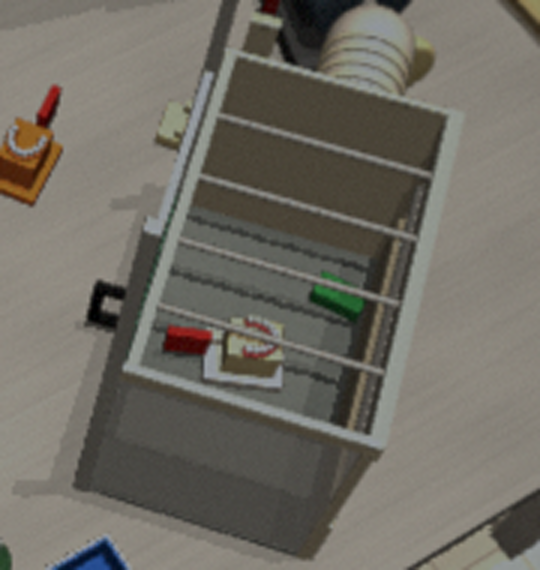

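View pics/z3.png

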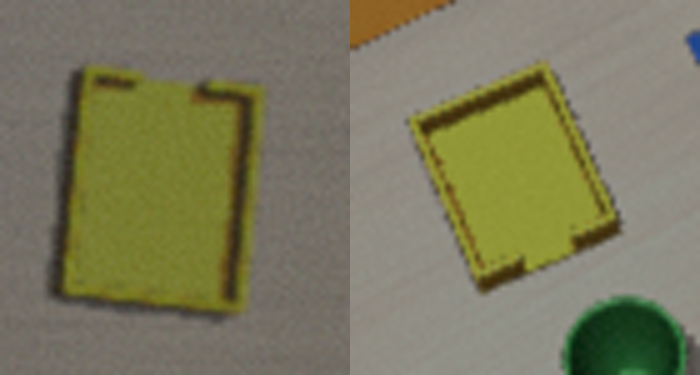

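Run:
```python
from h import *
np.set_printoptions(precision=4,suppress=True)
t=load('top0');s=load('scene0')
def cloud(d):
    vv,uu=np.mgrid[0:480,0:640]; uv=np.c_[uu.ravel(),vv.ravel()]
    P=dep(d,uv); P[d['z_map'].ravel()==0]=9; return P.reshape(480,640,3)
T=cloud(t);S=cloud(s); np.save('pics/T.npy',T);np.save('pics/S.npy',S)
for n,P in (('t',T),('s',S)):
    print(n,'bench',np.median(P[300:320,280:300] if n=='t' else P[200:210,330:340],axis=(0,1)))
def hsvm(d,lo,hi,box):
    h=cv2.cvtColor(d['color'],cv2.COLOR_BGR2HSV); m=cv2.inRange(h,lo,hi); k=np.zeros_like(m); x,y,w,hh=box; k[y:y+hh,x:x+w]=255; return m&k
# wall tops: hood rim
q=onz(t,[[170,67.3],[25,173.3],[85,257],[231.7,146]],0.3); print('rim',q)
d=q[0]-q[1];print('len',np.linalg.norm(d),np.linalg.norm(q[2]-q[1]),'yaw',np.arctan2(*(q[0]-q[3])[[1,0]]),np.arctan2(*(q[1]-q[2])[[1,0]]))
# mat
for n,dd,box in (('t',t,(295,180,75,95)),('s',s,(255,235,80,80))):
    m=hsvm(dd,(100,120,60),(125,255,255),box); c=max(cv2.findContours(m,0,2)[0],key=cv2.contourArea)
    rc=cv2.boxPoints(cv2.minAreaRect(c)); ap=cv2.approxPolyDP(c,6,True).reshape(-1,2); p=onz(dd,ap,0.003); print('mat',n,p[:,:2].tolist(),p.mean(0))
for n,dd,box in (('t',t,(380,215,70,75)),('s',s,(195,250,70,75))):
    m=hsvm(dd,(22,120,50),(35,255,255),box); c=max(cv2.findContours(m,0,2)[0],key=cv2.contourArea)
    c=cv2.convexHull(c); b=cv2.boxPoints(cv2.minAreaRect(c));p=onz(dd,b,0.028); print('tray',n,p[:,:2].tolist(),p.mean(0))
for n,dd,box in (('t',t,(160,195,60,30)),('s',s,(385,210,40,25))):
    m=hsvm(dd,(0,120,40),(8,255,255),box)|hsvm(dd,(172,120,40),(180,255,255),box)
    y,x=np.nonzero(m); print('red',n,len(x),x.mean(),y.mean(),x.min(),x.max(),y.min(),y.max()); P=(T if n=='t' else S)[y,x]; print(np.median(P,axis=0)); print(onz(dd,[[x.mean(),y.mean()]],0.064))
```

```text
t bench [ 0.3467 -0.079  -0.0013]
s bench [0.4216 0.06   0.002 ]
rim [[0.8661 0.1767 0.3   ]
 [0.6287 0.4764 0.3   ]
 [0.4544 0.326  0.3   ]
 [0.6914 0.0338 0.3   ]]
len 0.382323391738901 0.23020524795614203 yaw 0.6856748565045068 0.7121269846391509
mat t [[0.6659651970383555, -0.1244944534170645], [0.472567870539664, -0.12073783751728213], [0.4699079179580445, -0.2544287075513012], [0.6634326928061038, -0.2580950989726375]] [ 0.568  -0.1894  0.003 ]
mat s [[0.4760012525468914, -0.12117732664393693], [0.4710491297320262, -0.2538823491820195], [0.6673662745665111, -0.2595999693161956], [0.6676953446241604, -0.1239239568745033]] [ 0.5705 -0.1896  0.003 ]
tray t [[0.44552102181081504, -0.3436858637909167], [0.5670163967766052, -0.35711882548029567], [0.5581287778939884, -0.4568000965622987], [0.4363757123779945, -0.4421332941516084]] [ 0.5018 -0.3999  0.028 ]
tray s [[0.4387547979541059, -0.4454317782249174], [0.4479588783172124, -0.3465485966625372], [0.5779784247017002, -0.3623686565537915], [0.5677545547306078, -0.4583810880290165]] [ 0.5081 -0.4032  0.028 ]
red t 14 179.85714285714286 201.14285714285714 175 189 197 209
[0.6248 0.2161 0.065 ]
[[0.6192 0.2084 0.064 ]]
red s 124 403.53225806451616 222.8951612903226 395 424 217 228
[0.6195 0.2017 0.057 ]
[[0.6248 0.1985 0.064 ]]
```

Run:
```python
from h import *
np.set_printoptions(precision=4,suppress=True)
T=np.load('pics/T.npy');S=np.load('pics/S.npy');t=load('top0');s=load('scene0')
def fit(P):
    c=P.mean(0);u=np.linalg.svd(P-c)[2][0];return c,u
# rim points by height
for n,P in(('t',T),('s',S)):
    m=(abs(P[...,2]-0.3)<0.012)&(P[...,0]>.4)&(P[...,0]<.95)&(P[...,1]>-.05)&(P[...,1]<.55)
    Q=P[m][:,:2]; print(n,len(Q)); rc=cv2.minAreaRect(Q.astype('f4')); print(rc, np.deg2rad(rc[2]))
    # green rail
    d=t if n=='t' else s
    h=cv2.cvtColor(d['color'],cv2.COLOR_BGR2HSV)
    g=(cv2.inRange(h,(40,70,15),(85,255,255))>0)&(P[...,0]>.3)&(P[...,0]<.8)&(P[...,1]<.45)&(P[...,1]>-.1)&(P[...,2]<.06)
    if n=='t': g[:150]=0
    y,x=np.nonzero(g); print('green',len(x))
    if len(x)>10:
        c,u=fit(P[g]); print(c,u,x.min(),x.max(),y.min(),y.max())
    # dark handle
    box=(185,215,35,35) if n=='t' else (366,198,20,26)
    X,Y,W,H=box; sub=P[Y:Y+H,X:X+W]; v=d['color'][Y:Y+H,X:X+W].max(2)
    k=(v<45)&(sub[...,2]>.03)&(sub[...,2]<.12); print('blk',k.sum()); B=sub[k]; print(B.mean(0),B.min(0),B.max(0))
    top=B[B[:,2]>.08]; print('top',len(top),top.mean(0), top.min(0),top.max(0)); print('uv',np.argwhere(k&(sub[...,2]>.08)).mean(0)[::-1]+[X,Y])
```

```text
t 5693
((0.658501148223877, 0.24942462146282196), (0.2722186744213104, 0.4059849977493286), 40.10980987548828) 0.7000482446762073
green 328
[0.6392 0.3716 0.0304] [-0.3297 -0.9441  0.0046] 107 252 179 268
blk 180
[0.5443 0.1522 0.0702] [0.5196 0.1249 0.0301] [0.5898 0.1995 0.098 ]
top 97 [0.542  0.1495 0.0929] [0.5197 0.1298 0.0833] [0.5642 0.1706 0.098 ]
uv [197.9175 229.6598]
s 2818
((0.6584643721580505, 0.248838871717453), (0.2684919238090515, 0.4118921160697937), 40.3148078918457) 0.7036261350217016
green 154
[0.6473 0.3794 0.0297] [ 0.6731  0.7391 -0.025 ] 388 461 183 217
blk 73
[0.5377 0.138  0.0715] [0.527  0.1268 0.0307] [0.5544 0.1557 0.104 ]
top 38 [0.5388 0.1402 0.0933] [0.527  0.1285 0.0804] [0.5513 0.1557 0.104 ]
uv [375.6316 206.8684]
```

Run:
```python
from h import *
np.set_printoptions(precision=4,suppress=True)
T=np.load('pics/T.npy');S=np.load('pics/S.npy');t=load('top0');s=load('scene0')
yaw=.70;A=np.array([[np.cos(yaw),np.sin(yaw)],[-np.sin(yaw),np.cos(yaw)]])
O=np.array([.6585,.249])
def loc(P): 
    q=P.copy();q[...,:2]=(P[...,:2]-O)@A.T;return q
for n,P in(('t',T),('s',S)):
    d=t if n=='t' else s; L=loc(P)
    m=(abs(L[...,2]-.3)<.02)&(abs(L[...,0])<.2)&(abs(L[...,1])<.25)
    for ax,lo,hi in ((0,-.2,.2),(1,-.25,.25)):
        h,e=np.histogram(L[m][:,ax],bins=np.arange(lo,hi,.005)); print(n,ax,[(round(e[i],3),h[i]) for i in np.nonzero(h>40)[0]])
    box=(185,215,35,35) if n=='t' else (366,198,20,26)
    X,Y,W,H=box; sub=P[Y:Y+H,X:X+W]; v=d['color'][Y:Y+H,X:X+W].max(2); l=L[Y:Y+H,X:X+W]
    k=(v<45)&(sub[...,2]>.03)&(sub[...,2]<.12)&(l[...,0]<-.13)
    B=l[k]; print('blk x pct',np.percentile(B[:,0],[2,10,30,50,70,90]),'y',np.percentile(B[:,1],[2,50,98]),'z',np.percentile(B[:,2],[2,50,98]))
    # carrier: red and cast in hood
    h=cv2.cvtColor(d['color'],cv2.COLOR_BGR2HSV)
    red=(cv2.inRange(h,(0,110,40),(8,255,255))|cv2.inRange(h,(172,110,40),(180,255,255)))>0
    k=red&(abs(L[...,0])<.12)&(abs(L[...,1])<.15)&(L[...,2]<.1); y,x=np.nonzero(k); print('red',len(x),x.min(),x.max(),y.min(),y.max(),np.percentile(L[k],[2,50,98],axis=0))
    k=(abs(L[...,0])<.11)&(abs(L[...,1])<.17)&(L[...,2]>.045)&(L[...,2]<.1)
    print('raised',k.sum()); 
    if k.sum(): print(np.percentile(L[k],[2,50,98],axis=0))
# path height
for x,y in ((.18,.65),(.22,.5),(.25,.4),(.3,.22),(.35,.05)):
    for n,P in(('t',T),('s',S)):
        m=(np.hypot(P[...,0]-x,P[...,1]-y)<.12); print(x,y,n,m.sum(),P[m][:,2].max() if m.sum() else None)
```

```text
t 0 [(np.float64(-0.14), np.int64(41)), (np.float64(-0.135), np.int64(81)), (np.float64(-0.12), np.int64(612)), (np.float64(-0.115), np.int64(439)), (np.float64(-0.11), np.int64(424)), (np.float64(-0.105), np.int64(83)), (np.float64(-0.1), np.int64(69)), (np.float64(-0.095), np.int64(64)), (np.float64(-0.09), np.int64(63)), (np.float64(-0.085), np.int64(64)), (np.float64(-0.08), np.int64(70)), (np.float64(-0.075), np.int64(60)), (np.float64(-0.07), np.int64(67)), (np.float64(-0.065), np.int64(53)), (np.float64(-0.06), np.int64(59)), (np.float64(-0.055), np.int64(60)), (np.float64(-0.05), np.int64(59)), (np.float64(-0.045), np.int64(63)), (np.float64(-0.04), np.int64(66)), (np.float64(-0.035), np.int64(60)), (np.float64(-0.03), np.int64(65)), (np.float64(-0.025), np.int64(59)), (np.float64(-0.02), np.int64(63)), (np.float64(-0.015), np.int64(63)), (np.float64(-0.01), np.int64(54)), (np.float64(-0.005), np.int64(60)), (np.float64(0.0), np.int64(62)), (np.float64(0.005), np.int64(58)), (np.float64(0.01), np.int64(62)), (np.float64(0.015), np.int64(59)), (np.float64(0.02), np.int64(65)),
[... 5390 characters left out ...]
oat64(0.195), np.int64(69))]
blk x pct [-0.1763 -0.1745 -0.1704 -0.1664 -0.1594 -0.149 ] y [-0.0145 -0.0076  0.0013] z [0.0315 0.0818 0.1025]
red 140 395 430 217 229 [[-0.0848 -0.0198  0.0254]
 [-0.0584 -0.0122  0.0596]
 [ 0.0201  0.0189  0.0753]]
raised 330
[[-0.0832 -0.0233  0.046 ]
 [-0.0031 -0.0092  0.0684]
 [ 0.0371  0.028   0.0849]]
0.18 0.65 t 4310 0.16698965936766297
0.18 0.65 s 3223 0.5213403774110568
0.22 0.5 t 7286 0.16448986450525105
0.22 0.5 s 3438 0.5404300758799794
0.25 0.4 t 6087 0.03994117158252597
0.25 0.4 s 2801 0.5587939876800385
0.3 0.22 t 6317 0.07532472725308925
0.3 0.22 s 2845 0.08349843604271756
0.35 0.05 t 6547 0.0741776445412019
0.35 0.05 s 3220 0.08170652032472359
```

```bash
cat >> h.py <<'E'
def Rd(psi,a,flip):
    # tool z = horizontal dir psi pitched a (deg) below horizontal, y = horizontal
    a=np.deg2rad(a); z=np.array([np.cos(a)*np.cos(psi),np.cos(a)*np.sin(psi),-np.sin(a)])
    y=np.array([-np.sin(psi),np.cos(psi),0])*(1 if flip else -1)
    return np.c_[np.cross(y,z),y,z]
def plan(p,Rt,N=10,p0=None,R0=None):
    o=r.get_obs()
    if p0 is None: p0=o['tool_pos'];R0=R.from_rotvec(o['orientation']).as_matrix()
    dv=R.from_matrix(R0.T@Rt).as_rotvec(); n=N
    print('dist',np.linalg.norm(p-p0),'ang',np.rad2deg(np.linalg.norm(dv)),'minrows',max(np.linalg.norm(p-p0)/.05,np.rad2deg(np.linalg.norm(dv))/8.59))
    for k in range(n):
        Rk=R0@R.from_rotvec(dv*k/n).as_matrix(); s=Rk.T@(p-p0)/n
        print(' '.join('%.4f'%v for v in np.r_[s,dv/n/np.pi]))
def st():
    o=r.get_obs(); Rm=R.from_rotvec(o['orientation']).as_matrix(); 
    print('t',round(o['time_s'],2),'q',np.round(o['joint_positions'],3),'p',np.round(o['tool_pos'],4),'z',np.round(Rm[:,2],3),'y',np.round(Rm[:,1],3),'F',np.round(o['contact_force'],1),'w',round(o['width'],4)); return o,Rm
E
python3 - <<'E'
from h import *
o,Rm=st()
q=o['joint_positions']
def Rq(q): return (R.from_euler('z',q[0])*R.from_euler('y',q[1]+q[2])*R.from_euler('z',q[3])*R.from_euler('y',q[4])*R.from_euler('z',q[5]))
C=(Rq(q).inv()*R.from_matrix(Rm)); print(C.as_rotvec())
for psi,a,q1 in ((.7,50,.2),(.7,35,.3),(0,40,-.35),(0,90,-.35)):
  for fl in (0,1):
    for q23 in (1.5,1.8,2.1):
      M=(R.from_euler('z',q1)*R.from_euler('y',q23)).inv()*R.from_matrix(Rd(psi,a,fl))*C.inv()
      e=M.as_euler('ZYZ'); alt=[e[0]+np.pi,-e[1],e[2]+np.pi]; alt=[(v+np.pi)%(2*np.pi)-np.pi for v in alt]
      print(psi,a,fl,q23,np.round(e,2),np.round(alt,2))
E
```

```text
t 0.15 q [ 1.261  0.116  1.442  0.     1.584 -0.038] p [0.1812 0.6501 0.2321] z [-0.    -0.001 -1.   ] y [ 0.268  0.963 -0.001] F [-0.6  0.2  0.3] w 0.0929
[-2.53764703e-16  2.30251803e-16  1.57079633e+00]
0.7 50 0 1.5 [0.37 1.04 0.98] [-2.78 -1.04 -2.16]
0.7 50 0 1.8 [0.46 0.76 0.83] [-2.68 -0.76 -2.31]
0.7 50 0 2.1 [0.69 0.51 0.55] [-2.46 -0.51 -2.59]
0.7 50 1 1.5 [ 0.37  1.04 -2.16] [-2.78 -1.04  0.98]
0.7 50 1 1.8 [ 0.46  0.76 -2.31] [-2.68 -0.76  0.83]
0.7 50 1 2.1 [ 0.69  0.51 -2.59] [-2.46 -0.51  0.55]
0.7 35 0 1.5 [0.47 0.78 0.98] [-2.67 -0.78 -2.16]
0.7 35 0 1.8 [0.69 0.53 0.71] [-2.45 -0.53 -2.43]
0.7 35 0 2.1 [1.23 0.35 0.13] [-1.91 -0.35 -3.02]
0.7 35 1 1.5 [ 0.47  0.78 -2.16] [-2.67 -0.78  0.98]
0.7 35 1 1.8 [ 0.69  0.53 -2.43] [-2.45 -0.53  0.71]
0.7 35 1 2.1 [ 1.23  0.35 -3.02] [-1.91 -0.35  0.13]
0 40 0 1.5 [0.36 0.83 1.09] [-2.78 -0.83 -2.05]
0 40 0 1.8 [0.52 0.56 0.89] [-2.63 -0.56 -2.25]
0 40 0 2.1 [0.94 0.33 0.43] [-2.2  -0.33 -2.72]
0 40 1 1.5 [ 0.36  0.83 -2.05] [-2.78 -0.83  1.09]
0 40 1 1.8 [ 0.52  0.56 -2.25] [-2.63 -0.56  0.89]
0 40 1 2.1 [ 0.94  0.33 -2.72] [-2.2  -0.33  0.43]
0 90 0 1.5 [0.   1.64 1.22] [-3.14 -1.64 -1.92]
0 90 0 1.8 [-0.    1.34  1.22] [-3.14 -1.34 -1.92]
0 90 0 2.1 [-0.    1.04  1.22] [-3.14 -1.04 -1.92]
0 90 1 1.5 [ 0.    1.64 -1.92] [-3.14 -1.64  1.22]
0 90 1 1.8 [-0.    1.34 -1.92] [-3.14 -1.34  1.22]
0 90 1 2.1 [ 0.    1.04 -1.92] [-3.14 -1.04  1.22]
```

Run:
```python
from h import *
from h import plan
o,Rm=st()
A=np.array([.20,.36,.36]);RA=R.from_euler('z',-62,degrees=True).as_matrix()@Rm
plan(A,RA)
B=np.array([.36,0.0,.30]); plan(B,Rd(.7,90,0),10,A,RA)
```

```text
t 0.15 q [ 1.261  0.116  1.442  0.     1.584 -0.038] p [0.1812 0.6501 0.2321] z [-0.    -0.001 -1.   ] y [ 0.268  0.963 -0.001] F [-0.6  0.2  0.3] w 0.0929
dist 0.3176051349844727 ang 62.0 minrows 7.217694994179278
-0.0096 -0.0275 -0.0128 -0.0000 0.0000 0.0344
-0.0125 -0.0263 -0.0128 -0.0000 0.0000 0.0344
-0.0153 -0.0247 -0.0128 -0.0000 0.0000 0.0344
-0.0179 -0.0230 -0.0128 -0.0000 0.0000 0.0344
-0.0202 -0.0209 -0.0128 -0.0000 0.0000 0.0344
-0.0224 -0.0186 -0.0128 -0.0000 0.0000 0.0344
-0.0242 -0.0161 -0.0128 -0.0000 0.0000 0.0344
-0.0258 -0.0134 -0.0128 -0.0000 0.0000 0.0344
-0.0271 -0.0105 -0.0128 -0.0000 0.0000 0.0344
-0.0281 -0.0075 -0.0128 -0.0000 0.0000 0.0344
dist 0.39849717690342545 ang 62.32022781104133 minrows 7.969943538068509
-0.0386 0.0079 0.0060 -0.0000 0.0000 0.0346
-0.0375 0.0120 0.0060 -0.0000 0.0000 0.0346
-0.0360 0.0160 0.0060 -0.0000 0.0000 0.0346
-0.0340 0.0198 0.0060 -0.0000 0.0000 0.0346
-0.0317 0.0234 0.0060 -0.0000 0.0000 0.0346
-0.0290 0.0267 0.0060 -0.0000 0.0000 0.0346
-0.0259 0.0297 0.0060 -0.0000 0.0000 0.0346
-0.0225 0.0323 0.0060 -0.0000 0.0000 0.0346
-0.0189 0.0346 0.0060 -0.0000 0.0000 0.0346
-0.0150 0.0364 0.0060 -0.0000 0.0000 0.0346
```

step_arm(series="1 -0.010 -0.027 -0.020 0 0 0.034;1 -0.0125 -0.026 -0.020 0 0 0.034;1 -0.015 -0.025 -0.020 0 0 0.034;1 -0.018 -0.023 -0.013 0 0 0.034;1 -0.020 -0.021 -0.013 0 0 0.034;1 -0.022 -0.019 -0.013 0 0 0.034;1 -0.024 -0.016 -0.010 0 0 0.034;1 -0.026 -0.013 -0.010 0 0 0.034;1 -0.027 -0.0105 -0.010 0 0 0.034;1 -0.028 -0.0075 -0.008 0 0 0.034", squeeze=40)

```text
time_s: 1.15
tool_pos: [0.196, 0.3515, 0.37]
orientation: [1.995, 2.422, -0.014]
contact_force: [0.5, -0.4, 1.3]
width: 0.0929
```

step_arm(series="1 -0.0386 0.008 0.006 0 0 0.035;1 -0.0375 0.012 0.006 0 0 0.035;1 -0.036 0.016 0.006 0 0 0.035;1 -0.034 0.020 0.006 0 0 0.035;1 -0.032 0.023 0.006 0 0 0.035;1 -0.029 0.027 0.006 0 0 0.035;1 -0.026 0.030 0.006 0 0 0.035;1 -0.0225 0.032 0.006 0 0 0.035;1 -0.019 0.035 0.006 0 0 0.035;1 -0.015 0.036 0.006 0 0 0.035")

```text
time_s: 2.15
tool_pos: [0.338, -0.0307, 0.3122]
orientation: [2.984, 0.962, 0.005]
contact_force: [0.7, 0.3, -0.1]
width: 0.093
```

Run:
```python
from h import *
o,Rm=st()
bar=np.array([.5303,.1358,.060])
Rt=Rd(.7,50,0); z=Rt[:,2]
p=bar-.11*z; print(p)
plan(p,Rt)
```

```text
t 2.15 q [-0.162 -0.657  1.939 -0.004  1.855  0.783] p [ 0.338  -0.0307  0.3122] z [ 0.005 -0.005 -1.   ] y [ 0.584 -0.812  0.007] F [ 0.7  0.3 -0.1] w 0.093
[0.47622058 0.09024953 0.14426489]
dist 0.2488775772801161 ang 40.19483027350555 minrows 4.977551545602322
0.0183 -0.0019 0.0168 0.0011 0.0222 -0.0022
0.0171 -0.0017 0.0180 0.0011 0.0222 -0.0022
0.0158 -0.0015 0.0192 0.0011 0.0222 -0.0022
0.0144 -0.0013 0.0202 0.0011 0.0222 -0.0022
0.0130 -0.0012 0.0212 0.0011 0.0222 -0.0022
0.0115 -0.0010 0.0221 0.0011 0.0222 -0.0022
0.0099 -0.0008 0.0228 0.0011 0.0222 -0.0022
0.0083 -0.0007 0.0234 0.0011 0.0222 -0.0022
0.0067 -0.0006 0.0240 0.0011 0.0222 -0.0022
0.0050 -0.0005 0.0244 0.0011 0.0222 -0.0022
```

step_arm(series="1 0.018 -0.002 0.017 0.001 0.022 -0.002;1 0.017 -0.002 0.018 0.001 0.022 -0.002;1 0.016 -0.0015 0.019 0.001 0.022 -0.002;1 0.0145 -0.0013 0.020 0.001 0.022 -0.002;1 0.013 -0.001 0.021 0.001 0.022 -0.002;1 0.0115 -0.001 0.022 0.001 0.022 -0.002;1 0.010 -0.001 0.023 0.001 0.022 -0.002;1 0.008 -0.0005 0.0235 0.001 0.022 -0.002;1 0.007 -0.0005 0.024 0.001 0.022 -0.002;1 0.005 -0.0005 0.0245 0.001 0.022 -0.002")

```text
time_s: 3.15
tool_pos: [0.4848, 0.0857, 0.1411]
orientation: [-2.589, -0.907, -0.974]
contact_force: [0.5, 0.5, 0.1]
width: 0.093
```

Run:
```python
from h import *
o,Rm=st()
d=cap('wrist','w1')
bar=np.array([.5303,.1358,.057]); print(proj(d,[bar,bar+[0,0,.038],bar-[0,0,.038]]))
```

```text
t 3.15 q [-0.171 -0.629  2.313  0.612  1.023  0.517] p [0.4848 0.0857 0.1411] z [ 0.516  0.409 -0.753] y [ 0.623 -0.782  0.002] F [0.5 0.5 0.1] w 0.093
[[304.25932343 250.32215317]
 [302.1527862  224.8910008 ]
 [305.89416569 270.06706086]]
```

View pics/w1.png

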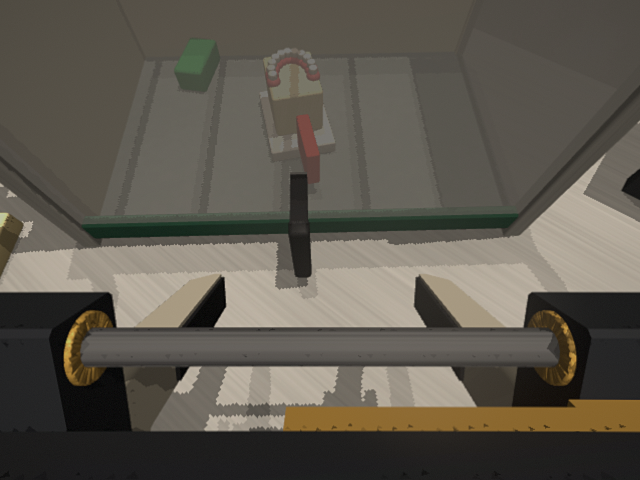

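Run:
```python
from h import *
np.set_printoptions(precision=4,suppress=True)
d=load('w1'); yaw=.7;A=np.array([[np.cos(yaw),np.sin(yaw)],[-np.sin(yaw),np.cos(yaw)]])
for v in (185,200,215,225,235,245,255,265,272):
    row=d['color'][v,270:330].max(1); k=np.nonzero(row<50)[0]+270
    c=(k.min()+k.max())/2; P=dep(d,[[c,v]])[0]; print(v,k.min(),k.max(),P,A@(P[:2]-[.6641,.2485]))
bar=np.array([.5287,.1377,.058]); o,Rm=st()
print('to bar in tool',Rm.T@(bar-o['tool_pos']))
print(r.get_obs()['joint_positions'])
g=cv2.cvtColor(d['color'],cv2.COLOR_BGR2HSV);m=cv2.inRange(g,(60,80,20),(90,255,120));m[:205]=0;m[245:]=0
pts=[]
for u in list(range(110,280,10))+list(range(330,510,10)):
    y=np.nonzero(m[:,u])[0]
    if len(y): pts.append([u,y.max()])
P=onz(d,pts,.012); L=(P[:,:2]-[.6641,.2485])@A.T; f=np.polyfit(L[:,1],L[:,0],1); print('rail front',f,L[::6])
```

```text
185 290 306 [0.5528 0.1583 0.0952] [-0.1432  0.0027]
200 291 307 [0.5445 0.1505 0.0936] [-0.1546  0.0021]
215 290 307 [0.535  0.1429 0.094 ] [-0.1667  0.0024]
225 270 329 [0.5289 0.1368 0.0956] [-0.1753  0.0017]
235 289 309 [0.5239 0.1332 0.0934] [-0.1815  0.0021]
245 290 309 [0.5236 0.1334 0.0793] [-0.1816  0.0025]
255 292 310 [0.5238 0.1332 0.0632] [-0.1816  0.0022]
265 294 310 [0.5239 0.1333 0.0447] [-0.1814  0.0022]
272 295 310 [0.523  0.1327 0.0334] [-0.1826  0.0023]
t 3.2 q [-0.17  -0.626  2.319  0.618  1.017  0.511] p [0.4843 0.0867 0.1366] z [ 0.514  0.411 -0.752] y [ 0.624 -0.782 -0.001] F [-0.6  0.7 -6.3] w 0.0927
to bar in tool [-0.0017 -0.0121  0.103 ]
[-0.1705 -0.6255  2.319   0.6179  1.017   0.5115]
rail front [-0.0389 -0.128 ] [[-0.1341  0.1757]
 [-0.1345  0.1222]
 [-0.1339  0.0684]
 [-0.1219 -0.0318]
 [-0.1227 -0.1431]]
```

step_arm(series="1 0 -0.006 0.005 0 0 0;1 0 -0.006 0.005 0 0 0;1 0 0 0.014 0 0 0;1 0 0 0.014 0 0 0;1 0 0 0.014 0 0 0;1 -0.001 0 0.014 0 0 0;1 -0.001 0 0.014 0 0 0;1 0 0 0.013 0 0 0;1 0 0 0.012 0 0 0;1 0 0 0 0 0 0")

```text
time_s: 4.2
tool_pos: [0.5311, 0.1433, 0.0633]
orientation: [-2.589, -0.917, -0.971]
contact_force: [-0.3, 0.6, 0.7]
width: 0.0929
```

Run:
```python
from h import *
o,Rm=st()
d=cap('wrist','w2')
bar=np.array([.5288,.1376,.058]); print(Rm.T@(bar-o['tool_pos']))
```

```text
t 4.2 q [ 1.000e-03 -3.920e-01  2.299e+00  6.440e-01  7.460e-01  5.180e-01] p [0.5311 0.1433 0.0633] z [ 0.514  0.408 -0.755] y [ 0.628 -0.778  0.006] F [-0.3  0.6  0.7] w 0.0929
[-0.00754807  0.00297284  0.00042632]
```

View pics/w2.png

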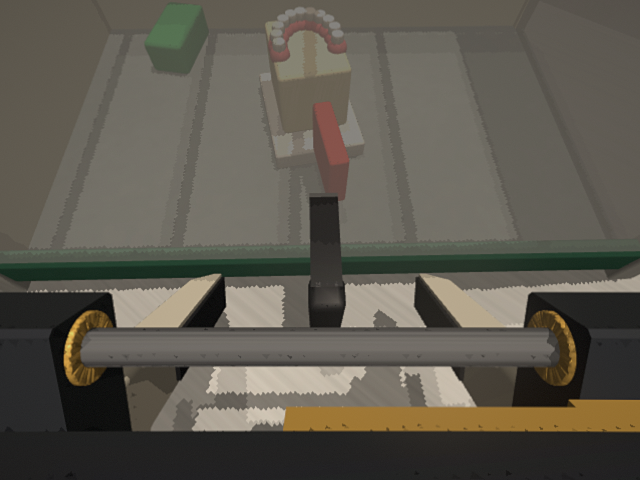

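step_arm(series="1 -0.003 0.0015 0.001 0 0 0;1 -0.003 0.0015 0.001 0 0 0;0 0 0 0 0 0 0;0 0 0 0 0 0 0;0 0 0 0 0 0 0;0 0 0 0 0 0 0;0 0 0 0 0 0 0;0 0.0033 0 -0.0038 0 0 0;0 0.0066 0 -0.0076 0 0 0;0 0.0066 0 -0.0076 0 0 0", squeeze=50)

```text
time_s: 5.25
tool_pos: [0.53, 0.1379, 0.0874]
orientation: [-2.589, -0.918, -0.974]
contact_force: [0.3, -0.1, -0.1]
width: 0.0338
```

Run:
```python
from h import *
o,Rm=st(); print(Rm.T@[0,0,1])
```

```text
t 5.25 q [-0.013 -0.431  2.284  0.618  0.796  0.548] p [0.53   0.1379 0.0874] z [ 0.515  0.407 -0.754] y [ 0.627 -0.779  0.008] F [ 0.3 -0.1 -0.1] w 0.0338
[ 0.6569803   0.00829424 -0.75386211]
```

step_arm(series="0.4 -0.0085 0 0.0097 0 0 0;0.4 -0.0085 0 0.0097 0 0 0;0 0 0 0 0 0 0;0 0 0 0 0 0 0;0 0 0 0 0 0 0;0 0 0 0 0 0 0;0 0 0 0 0 0 0;0 0 0 0 0 0 0;0 0 0 0 0 0 0;0 0 0 0 0 0 0", squeeze=50)

```text
time_s: 6.25
tool_pos: [0.5297, 0.1391, 0.0624]
orientation: [-2.586, -0.918, -0.973]
contact_force: [2.0, 0.5, -2.4]
width: 0.0137
```

Gripped at 13.7 mm, which matches the bar. Now I'll lift.

step_arm(series="0 0.010 0 -0.0115 0 0 0;0 0.013 0 -0.015 0 0 0;0 0.0165 0 -0.019 0 0 0;0 0.0165 0 -0.019 0 0 0;0 0.0165 0 -0.019 0 0 0;0 0.0165 0 -0.019 0 0 0;0 0.0165 0 -0.019 0 0 0;0 0.0165 0 -0.019 0 0 0;0 0.0165 0 -0.019 0 0 0;0 0.0165 0 -0.019 0 0 0")

```text
time_s: 7.25
tool_pos: [0.5296, 0.1391, 0.3034]
orientation: [-2.589, -0.907, -0.976]
contact_force: [15.9, 4.2, -4.9]
width: 0.0136
```

Run:
```python
from h import *
o,Rm=st(); print(Rm.T@[0,0,1], Rm.T@(np.array([.5297,.1391,.325])-o['tool_pos']))
```

```text
t 7.25 q [-0.011 -0.563  2.013  0.473  1.139  0.808] p [0.5296 0.1391 0.3034] z [ 0.517  0.408 -0.752] y [ 0.623 -0.782  0.004] F [15.9  4.2 -4.9] w 0.0136
[ 0.65885085  0.00369083 -0.75226454] [ 0.01427847  0.00011053 -0.01621357]
```

step_arm(series="0 0.007 0 -0.008 0 0 0;0 0.007 0 -0.008 0 0 0;0 0 0 0 0 0 0;1 0 0 0 0 0 0;1 0 0 0 0 0 0;1 0 0 0 0 0 0;1 0 0 0 0 0 0;1 0 0 -0.02 0 0 0;1 0 0 -0.04 0 0 0;1 0 0 -0.04 0 0 0")

```text
time_s: 8.25
tool_pos: [0.4768, 0.0987, 0.3953]
orientation: [-2.59, -0.909, -0.961]
contact_force: [1.0, -0.9, 1.3]
width: 0.0649
```

Run:
```python
from h import *
o,Rm=st()
cap('scene','s2');d=cap('wrist','w3')
```

```text
t 8.25 q [-0.136 -0.669  1.923  0.505  1.379  0.793] p [0.4768 0.0987 0.3953] z [ 0.508  0.41  -0.758] y [ 0.626 -0.78  -0.002] F [ 1.  -0.9  1.3] w 0.0649
```

View pics/s2.png

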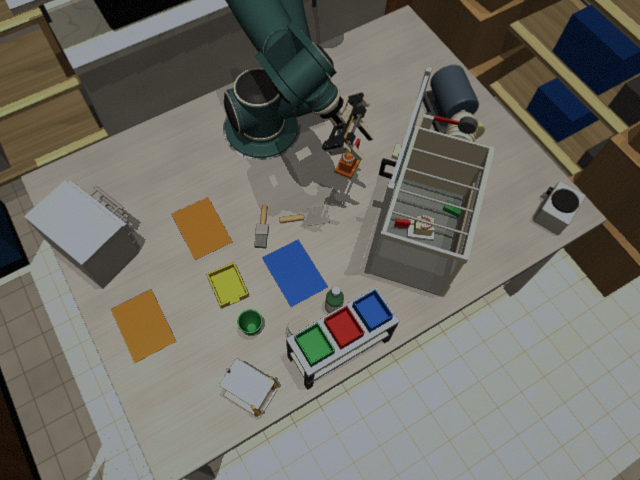

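View pics/w3.png

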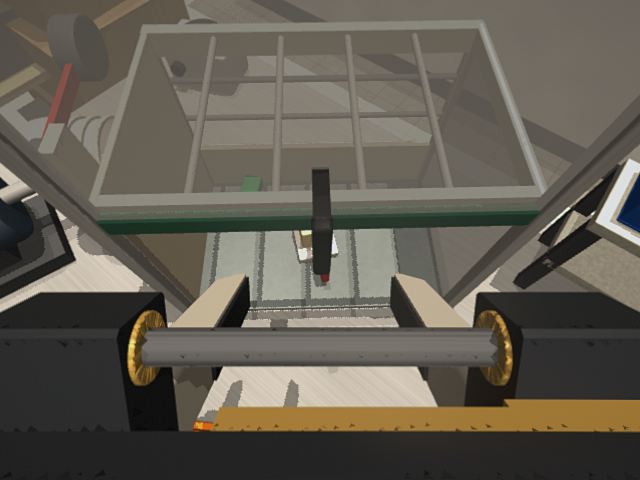

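Run:
```python
from h import *
np.set_printoptions(precision=4,suppress=True)
d=load('w3'); A=np.array([[np.cos(.7),np.sin(.7)],[-np.sin(.7),np.cos(.7)]])
for v in (200,215,225,235,250,260,270):
    P=dep(d,[[322,v]])[0]; print(v,P,A@(P[:2]-[.6641,.2485]))
o,Rm=st()
Rt=Rd(.68,35,0)
plan(np.array([.475,.085,.19]),Rt)
```

```text
200 [0.541  0.1474 0.3604] [-0.1593  0.0019]
215 [0.5327 0.1408 0.3589] [-0.1699  0.0022]
225 [0.5268 0.1361 0.3591] [-0.1774  0.0024]
235 [0.5229 0.1329 0.3549] [-0.1824  0.0025]
250 [0.5234 0.133  0.3318] [-0.182   0.0023]
260 [0.5231 0.1327 0.3156] [-0.1824  0.0022]
270 [0.5237 0.1329 0.2949] [-0.1818  0.002 ]
t 8.35 q [-0.138 -0.672  1.919  0.505  1.379  0.793] p [0.4767 0.0977 0.4   ] z [ 0.515  0.408 -0.754] y [ 0.624 -0.782  0.003] F [0.1 0.4 0.3] w 0.0729
dist 0.2103987262008645 ang 13.9488699578033 minrows 4.20797452401729
-0.0145 0.0008 0.0152 0.0002 0.0077 -0.0001
-0.0149 0.0008 0.0149 0.0002 0.0077 -0.0001
-0.0152 0.0008 0.0145 0.0002 0.0077 -0.0001
-0.0156 0.0008 0.0141 0.0002 0.0077 -0.0001
-0.0159 0.0008 0.0137 0.0002 0.0077 -0.0001
-0.0162 0.0009 0.0134 0.0002 0.0077 -0.0001
-0.0166 0.0009 0.0130 0.0002 0.0077 -0.0001
-0.0169 0.0009 0.0125 0.0002 0.0077 -0.0001
-0.0172 0.0009 0.0121 0.0002 0.0077 -0.0001
-0.0175 0.0009 0.0117 0.0002 0.0077 -0.0001
```

step_arm(series="1 -0.0145 0.001 0.015 0 0 0;1 -0.015 0.001 0.015 0 0 0;1 -0.015 0.001 0.0145 0 0.010 0;1 -0.0155 0.001 0.014 0 0.010 0;1 -0.016 0.001 0.014 0 0.010 0;1 -0.016 0.001 0.0135 0 0.010 0;1 -0.0165 0.001 0.013 0 0.010 0;1 -0.017 0.001 0.0125 0 0.010 0;1 -0.017 0.001 0.012 0 0.010 0;1 -0.0175 0.001 0.012 0 0.010 0")

```text
time_s: 9.35
tool_pos: [0.4744, 0.0808, 0.1802]
orientation: [-2.392, -0.836, -1.275]
contact_force: [-0.3, -0.6, -0.4]
width: 0.0929
```

Run:
```python
from h import *
o,Rm=st()
d=cap('wrist','w4')
```

```text
t 9.35 q [-0.316 -0.769  2.413  0.921  1.047  0.285] p [0.4744 0.0808 0.1802] z [ 0.652  0.512 -0.559] y [ 0.621 -0.784  0.005] F [-0.3 -0.6 -0.4] w 0.0929
```

View pics/w4.png

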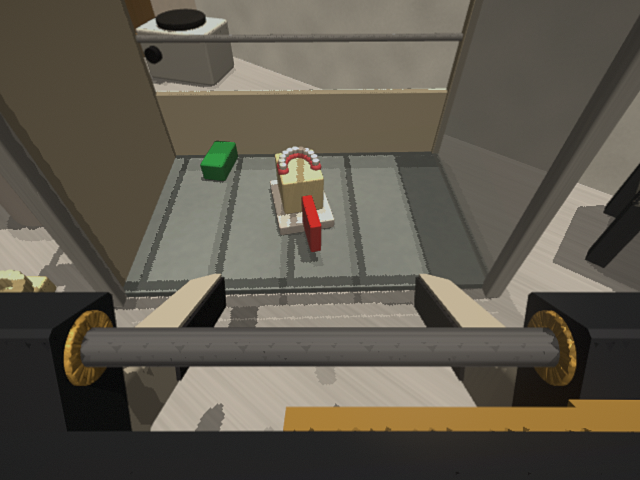

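Run:
```python
from h import *
np.set_printoptions(precision=4,suppress=True)
d=load('w4'); h=cv2.cvtColor(d['color'],cv2.COLOR_BGR2HSV)
m=(cv2.inRange(h,(0,150,60),(6,255,255))|cv2.inRange(h,(174,150,60),(180,255,255))); m[:195]=0;m[252:]=0;m[:,:290]=0;m[:,330:]=0
y,x=np.nonzero(m);uv=np.c_[x,y];P=dep(d,uv); print(len(x),P.min(0),P.max(0))
t=P[(P[:,2]>.06)&(P[:,2]<.07)]; print('top',len(t),t.mean(0),t.min(0),t.max(0)); c=t.mean(0)[:2];u=np.linalg.svd(t[:,:2]-c)[2][0]; u*=np.sign(u[0]);print('fin yaw',np.arctan2(u[1],u[0])); s=(t[:,:2]-c)@u; print(s.min(),s.max())
# all upright carrier points
vv,uu=np.mgrid[130:260,260:345]; Q=dep(d,np.c_[uu.ravel(),vv.ravel()])
k=(Q[:,2]>.05)&(Q[:,2]<.1); q=Q[k]; print('raised',k.sum())
# cast front face / block : z 0.03-0.07
for lo,hi in ((.016,.026),(.064,.074)):
    kk=(Q[:,2]>lo)&(Q[:,2]<hi); hsv=h[vv.ravel(),uu.ravel()]; kk&=~(m[vv.ravel(),uu.ravel()]>0)
    rc=cv2.minAreaRect(Q[kk][:,:2].astype('f4')); print(lo,kk.sum(),rc)
f=t[np.argsort(s)]; print('front end',f[:6].mean(0))
end=c+u*s.min(); print('fin top front end',end,'grip pt',end+.022*u)
```

```text
659 [0.4045 0.0258 0.0246] [0.6492 0.2302 0.3198]
top 380 [0.6137 0.2014 0.0632] [0.5968 0.1812 0.06  ] [0.6337 0.2233 0.0648]
fin yaw 0.8887822383427759
-0.021952989795000166 0.027685453139324186
raised 2478
0.016 1477 ((0.6727142930030823, 0.26319295167922974), (0.2107728123664856, 0.12403501570224762), 40.8186149597168)
0.064 1097 ((0.6602784395217896, 0.2580399811267853), (0.0602237731218338, 0.04938900098204613), 50.01050567626953)
front end [0.5998 0.1848 0.0624]
fin top front end [0.5998 0.1844] grip pt [0.6137 0.2014]
```

Run:
```python
from h import *
o,Rm=st()
Rt=Rd(.875,37,0);g=np.array([.6129,.2012,.048])
A=g-.085*Rt[:,2]; print(A); plan(A,Rt); print(); plan(g+.005*Rt[:,2],Rt,10,A,Rt)
```

```text
t 9.4 q [-0.318 -0.767  2.42   0.925  1.046  0.28 ] p [0.4733 0.0809 0.1752] z [ 0.65   0.513 -0.56 ] y [ 0.621 -0.784  0.001] F [-2.6  0.6 -6.8] w 0.0932
[0.56938656 0.14909606 0.09915428]
dist 0.14020933880940425 ang 12.127608828426643 minrows 2.804186776188085
0.0003 0.0006 0.0140 0.0053 -0.0016 -0.0038
0.0004 0.0008 0.0140 0.0053 -0.0016 -0.0038
0.0004 0.0011 0.0140 0.0053 -0.0016 -0.0038
0.0005 0.0013 0.0139 0.0053 -0.0016 -0.0038
0.0005 0.0016 0.0139 0.0053 -0.0016 -0.0038
0.0006 0.0018 0.0139 0.0053 -0.0016 -0.0038
0.0006 0.0020 0.0139 0.0053 -0.0016 -0.0038
0.0007 0.0023 0.0138 0.0053 -0.0016 -0.0038
0.0007 0.0025 0.0138 0.0053 -0.0016 -0.0038
0.0008 0.0028 0.0137 0.0053 -0.0016 -0.0038

dist 0.09000000000000001 ang 0.0 minrows 1.8
-0.0000 0.0000 0.0090 0.0000 0.0000 0.0000
-0.0000 0.0000 0.0090 0.0000 0.0000 0.0000
-0.0000 0.0000 0.0090 0.0000 0.0000 0.0000
-0.0000 0.0000 0.0090 0.0000 0.0000 0.0000
-0.0000 0.0000 0.0090 0.0000 0.0000 0.0000
-0.0000 0.0000 0.0090 0.0000 0.0000 0.0000
-0.0000 0.0000 0.0090 0.0000 0.0000 0.0000
-0.0000 0.0000 0.0090 0.0000 0.0000 0.0000
-0.0000 0.0000 0.0090 0.0000 0.0000 0.0000
-0.0000 0.0000 0.0090 0.0000 0.0000 0.0000
```

step_arm(series="0.6 0 0.001 0.014 0.0053 -0.0016 -0.0038;0.6 0 0.001 0.014 0.0053 -0.0016 -0.0038;0.6 0 0.001 0.014 0.0053 -0.0016 -0.0038;0.6 0.0005 0.0013 0.014 0.0053 -0.0016 -0.0038;0.6 0.0005 0.0016 0.014 0.0053 -0.0016 -0.0038;0.6 0.0005 0.002 0.014 0.0053 -0.0016 -0.0038;0.6 0.0005 0.002 0.014 0.0053 -0.0016 -0.0038;0.6 0.0005 0.002 0.014 0.0053 -0.0016 -0.0038;0.6 0.0005 0.0025 0.014 0.0053 -0.0016 -0.0038;0.6 0.0005 0.003 0.014 0.0053 -0.0016 -0.0038")

```text
time_s: 10.4
tool_pos: [0.5725, 0.1521, 0.0917]
orientation: [-2.283, -1.074, -1.121]
contact_force: [-0.8, -0.2, 0.2]
width: 0.0558
```

Run:
```python
from h import *
o,Rm=st()
d=cap('wrist','w5')
Rt=Rd(.875,37,0);g=np.array([.6129,.2012,.048]); print('d',Rm.T@(g+.005*Rm[:,2]-r.get_obs()['tool_pos'])); plan(g+.005*Rt[:,2],Rt,1)
```

```text
t 10.4 q [-0.116 -0.248  2.217  1.033  0.887  0.   ] p [0.5725 0.1521 0.0917] z [ 0.503  0.612 -0.611] y [ 0.771 -0.637 -0.003] F [-0.8 -0.2  0.2] w 0.0558
d [ 0.00463503 -0.00017359  0.08073786]
dist 0.08087372650492035 ang 0.8164697757969303 minrows 1.6174745300984068
0.0048 -0.0000 0.0807 -0.0024 0.0038 0.0005
```

View pics/w5.png

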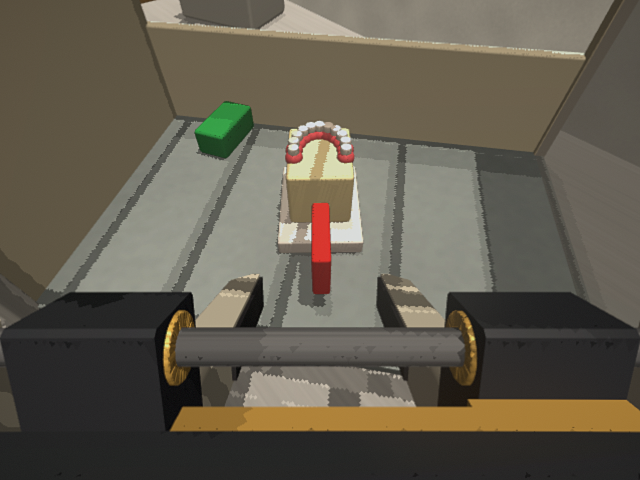

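The carrier lies square to the gripper, with the fin at (320,250) on the centreline. I'll go in and grip.

step_arm(series="0.6 0.001 0 0.010 0 0 0;0.5 0.001 0 0.012 0 0 0;0.4 0.001 0 0.012 0 0 0;0.4 0.001 0 0.012 0 0 0;0.4 0.001 0 0.012 0 0 0;0.4 0 0 0.012 0 0 0;0.4 0 0 0.010 0 0 0;0 0 0 0 0 0 0;0 0 0 0 0 0 0;0 0 0 0 0 0 0", squeeze=40)

```text
time_s: 11.45
tool_pos: [0.6181, 0.2092, 0.0413]
orientation: [-2.284, -1.075, -1.116]
contact_force: [0.6, 0.3, -0.4]
width: 0.0179
```

step_arm(series="0 0 0 0 0 0 0;0 0 0 0 0 0 0;0 0 0 0 0 0 0;0 0 0 0 0 0 0;0 0.0016 0 -0.0012 0 0 0;0 0.004 0 -0.003 0 0 0;0 0.004 0 -0.003 0 0 0;0 0.004 0 -0.003 0 0 0;0 0.004 0 -0.003 0 0 0;0 0 0 0 0 0 0")

```text
time_s: 12.45
tool_pos: [0.6182, 0.2084, 0.0661]
orientation: [-2.285, -1.075, -1.117]
contact_force: [-0.4, -0.1, -1.6]
width: 0.012
```

Run:
```python
from h import *
o,Rm=st(); print(Rm.T@[0,0,1])
d=cap('wrist','w6')
```

```text
t 12.45 q [ 1.400e-02 -9.300e-02  2.132e+00  1.087e+00  7.500e-01 -1.000e-03] p [0.6182 0.2084 0.0661] z [ 0.501  0.611 -0.613] y [ 0.771 -0.637 -0.003] F [-0.4 -0.1 -1.6] w 0.012
[ 0.79016401 -0.00342928 -0.61288586]
```

View pics/w6.png

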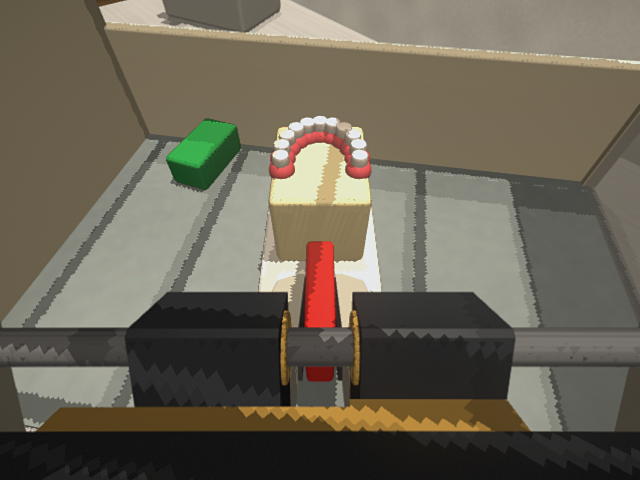

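step_arm(series="0 -0.003 0 -0.0072 0 0 0;0 -0.006 0 -0.0144 0 0 0;0 -0.006 0 -0.0144 0 0 0;0 -0.006 0 -0.0144 0 0 0;0 -0.006 0 -0.0144 0 0 0;0 -0.006 0 -0.0144 0 0 0;0 -0.006 0 -0.0144 0 0 0;0 -0.006 0 -0.0144 0 0 0;0 -0.007 0.009 -0.009 0 0 0;0 -0.007 0.009 -0.009 0 0 0")

```text
time_s: 13.5
tool_pos: [0.5384, 0.0874, 0.0955]
orientation: [-2.285, -1.077, -1.112]
contact_force: [0.2, -0.7, -2.2]
width: 0.0119
```

Run:
```python
from h import *
o,Rm=st(); print(Rm.T@[0,-1,0])
```

```text
t 13.5 q [-0.285 -0.32   2.262  1.004  1.037 -0.067] p [0.5384 0.0874 0.0955] z [ 0.497  0.611 -0.615] y [ 0.773 -0.634 -0.005] F [ 0.2 -0.7 -2.2] w 0.0119
[-0.47313901  0.63427459 -0.61142066]
```

step_arm(series="0 -0.007 0.010 -0.010 0 0 0;0 -0.007 0.010 -0.010 0 0 0;0 -0.007 0.010 -0.010 0 0 0;0 -0.007 0.010 -0.010 0 0 0;0 -0.007 0.010 -0.010 0 0 0;0 -0.007 0.010 -0.010 0 0 0;0 -0.007 0.010 -0.010 0 0 0;0 -0.007 0.010 -0.010 0 0 0;0 -0.007 0.010 -0.010 0 0 0;0 0 0 0 0 0 0")

```text
time_s: 14.5
tool_pos: [0.5334, -0.0637, 0.0999]
orientation: [-2.289, -1.075, -1.111]
contact_force: [0.3, 0.3, -2.4]
width: 0.0118
```

Run:
```python
from h import *
o,Rm=st(); Rt=Rd(-.02,38,0)
plan(np.array([.525,-.19,.10]),Rt,10)
cap('scene','s3')
```

```text
t 14.5 q [-0.607 -0.188  2.15   0.962  1.274 -0.263] p [ 0.5334 -0.0637  0.0999] z [ 0.498  0.609 -0.617] y [ 0.771 -0.637 -0.005] F [ 0.3  0.3 -2.4] w 0.0118
dist 0.12658910220735856 ang 51.61296830257853 minrows 6.008494563746045
-0.0063 0.0074 -0.0081 -0.0227 0.0001 0.0175
-0.0059 0.0083 -0.0076 -0.0227 0.0001 0.0175
-0.0054 0.0091 -0.0069 -0.0227 0.0001 0.0175
-0.0049 0.0099 -0.0063 -0.0227 0.0001 0.0175
-0.0043 0.0105 -0.0055 -0.0227 0.0001 0.0175
-0.0037 0.0111 -0.0048 -0.0227 0.0001 0.0175
-0.0031 0.0116 -0.0040 -0.0227 0.0001 0.0175
-0.0024 0.0120 -0.0031 -0.0227 0.0001 0.0175
-0.0017 0.0123 -0.0023 -0.0227 0.0001 0.0175
-0.0011 0.0125 -0.0014 -0.0227 0.0001 0.0175
```

View pics/s3.png

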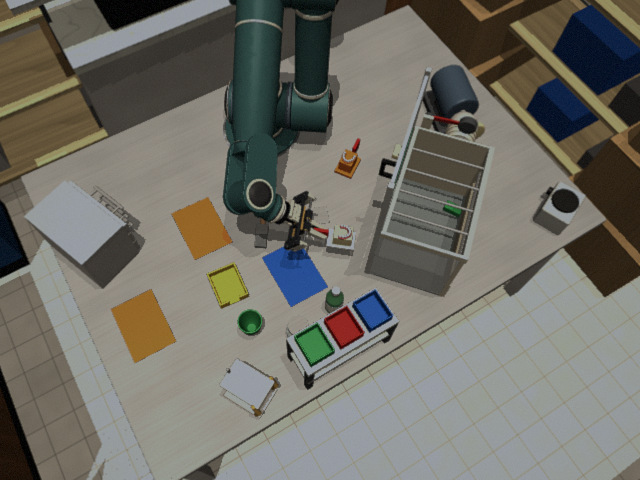

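step_arm(series="0 -0.006 0.0075 -0.008 -0.0227 0 0.0175;0 -0.006 0.008 -0.0075 -0.0227 0 0.0175;0 -0.0055 0.009 -0.007 -0.0227 0 0.0175;0 -0.005 0.010 -0.006 -0.0227 0 0.0175;0 -0.0045 0.0105 -0.0055 -0.0227 0 0.0175;0 -0.0035 0.011 -0.005 -0.0227 0 0.0175;0 -0.003 0.0115 -0.004 -0.0227 0 0.0175;0 -0.0025 0.012 -0.003 -0.0227 0 0.0175;0 -0.0015 0.0125 -0.0025 -0.0227 0 0.0175;0 -0.001 0.0125 -0.0015 -0.0227 0 0.0175")

```text
time_s: 15.55
tool_pos: [0.5195, -0.1865, 0.0972]
orientation: [2.808, -0.071, 1.366]
contact_force: [0.4, -0.5, -3.6]
width: 0.0116
```

Run:
```python
from h import *
np.set_printoptions(precision=4,suppress=True)
o,Rm=st(); Rt=Rd(-.02,37.8,0)
plan(np.array([.525,-.19,.05]),Rt,10)
d=cap('wrist','w7'); c=o['tool_pos']
```

```text
t 15.55 q [-0.616 -0.517  2.39   0.823  0.616  0.477] p [ 0.5195 -0.1865  0.0972] z [ 0.786 -0.037 -0.617] y [-0.049 -0.999 -0.003] F [ 0.4 -0.5 -3.6] w 0.0116
dist 0.047619473428200595 ang 1.714677892459082 minrows 0.9523894685640119
-0.0034 0.0003 0.0034 0.0007 0.0002 -0.0007
-0.0034 0.0003 0.0034 0.0007 0.0002 -0.0007
-0.0034 0.0003 0.0033 0.0007 0.0002 -0.0007
-0.0034 0.0003 0.0033 0.0007 0.0002 -0.0007
-0.0034 0.0003 0.0033 0.0007 0.0002 -0.0007
-0.0034 0.0003 0.0033 0.0007 0.0002 -0.0007
-0.0034 0.0003 0.0033 0.0007 0.0002 -0.0007
-0.0034 0.0003 0.0033 0.0007 0.0002 -0.0007
-0.0034 0.0003 0.0033 0.0007 0.0002 -0.0007
-0.0034 0.0003 0.0033 0.0007 0.0002 -0.0007
```

View pics/w7.png

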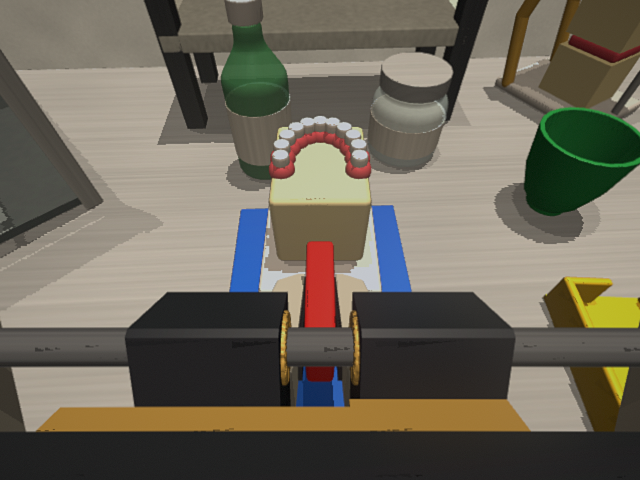

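step_arm(series="0 -0.0035 0 0.0035 0 0 0;0 -0.0035 0 0.0035 0 0 0;0 -0.0035 0 0.0035 0 0 0;0 -0.0035 0 0.0035 0 0 0;0 -0.0035 0 0.0035 0 0 0;0 -0.0035 0 0.0035 0 0 0;0 -0.0035 0 0.0035 0 0 0;0 -0.0035 0 0.0035 0 0 0;0 -0.0035 0 0.0035 0 0 0;0 0 0 0 0 0 0")

```text
time_s: 16.6
tool_pos: [0.5247, -0.1845, 0.0471]
orientation: [2.812, -0.068, 1.364]
contact_force: [-0.2, -0.3, -2.1]
width: 0.012
```

Run:
```python
from h import *
o,Rm=st()
```

```text
t 16.6 q [-0.604 -0.413  2.415  0.974  0.532  0.302] p [ 0.5247 -0.1845  0.0471] z [ 0.785 -0.032 -0.619] y [-0.046 -0.999 -0.005] F [-0.2 -0.3 -2.1] w 0.012
```

Expected touch at a TCP height of about 0.036, so I'll lower 9 mm and then creep.

step_arm(series="0 -0.0024 0 0.0019 0 0 0;0 -0.0024 0 0.0019 0 0 0;0 -0.0016 0 0.0012 0 0 0;0 -0.0008 0 0.0006 0 0 0;0 -0.0008 0 0.0006 0 0 0;0 -0.0008 0 0.0006 0 0 0;0 -0.0008 0 0.0006 0 0 0;0 0 0 0 0 0 0;0 0 0 0 0 0 0;0 0 0 0 0 0 0")

```text
time_s: 17.6
tool_pos: [0.5259, -0.1852, 0.0369]
orientation: [2.808, -0.067, 1.37]
contact_force: [0.7, -0.6, -1.0]
width: 0.0113
```

Run:
```python
from h import *
o,Rm=st()
```

```text
t 17.6 q [-0.604 -0.388  2.419  1.025  0.513  0.244] p [ 0.5259 -0.1852  0.0369] z [ 0.787 -0.034 -0.616] y [-0.046 -0.999 -0.004] F [ 0.7 -0.6 -1. ] w 0.0113
```

step_arm(series="0 -0.0008 0 0.0006 0 0 0;0 -0.0008 0 0.0006 0 0 0;0 -0.0008 0 0.0006 0 0 0;0 0 0 0 0 0 0;0 0 0 0 0 0 0;0 0 0 0 0 0 0;0 0 0 0 0 0 0;0 0 0 0 0 0 0;0 0 0 0 0 0 0;0 0 0 0 0 0 0")

```text
time_s: 18.6
tool_pos: [0.5272, -0.1859, 0.0365]
orientation: [2.804, -0.066, 1.375]
contact_force: [-1.7, 0.6, 1.2]
width: 0.0114
```

Run:
```python
from h import *
o,Rm=st()
```

```text
t 18.6 q [-0.604 -0.382  2.418  1.04   0.509  0.229] p [ 0.5272 -0.1859  0.0365] z [ 0.79  -0.035 -0.612] y [-0.046 -0.999 -0.002] F [-1.7  0.6  1.2] w 0.0114
```

step_arm(series="0.6 0 0 0 0 0 0;0.6 0 0 0 0 0 0;0.6 0 0 0 0 0 0;0.6 0 0 0 0 0 0;0.6 0 0 0 0 0 0;0.6 0.008 0 -0.006 0 0 0;0.6 0.016 0 -0.012 0 0 0;0.6 0.020 0 -0.015 0 0 0;0.6 0.020 0 -0.015 0 0 0;0.6 0.020 0 -0.015 0 -0.02 0")

```text
time_s: 19.6
tool_pos: [0.5263, -0.1854, 0.1382]
orientation: [2.856, -0.073, 1.275]
contact_force: [0.9, -0.3, -0.7]
width: 0.056
```

Run:
```python
from h import *
o,Rm=st(); cap('top','t4'); cap('wrist','w8')
plan(np.array([.512,-.186,.19]),Rd(-.04,90,0),10)
```

```text
t 19.6 q [-0.586 -0.536  2.305  0.63   0.714  0.693] p [ 0.5263 -0.1854  0.1382] z [ 0.744 -0.031 -0.668] y [-0.048 -0.999 -0.007] F [ 0.9 -0.3 -0.7] w 0.056
dist 0.048768121294105383 ang 48.43517930906412 minrows 5.638554052277546
0.0023 -0.0000 -0.0043 0.0000 -0.0269 -0.0003
0.0019 -0.0000 -0.0045 0.0000 -0.0269 -0.0003
0.0016 -0.0000 -0.0046 0.0000 -0.0269 -0.0003
0.0012 0.0000 -0.0047 0.0000 -0.0269 -0.0003
0.0008 0.0000 -0.0048 0.0000 -0.0269 -0.0003
0.0004 0.0000 -0.0049 0.0000 -0.0269 -0.0003
-0.0001 0.0000 -0.0049 0.0000 -0.0269 -0.0003
-0.0005 0.0000 -0.0049 0.0000 -0.0269 -0.0003
-0.0009 -0.0000 -0.0048 0.0000 -0.0269 -0.0003
-0.0013 -0.0000 -0.0047 0.0000 -0.0269 -0.0003
```

View pics/t4.png

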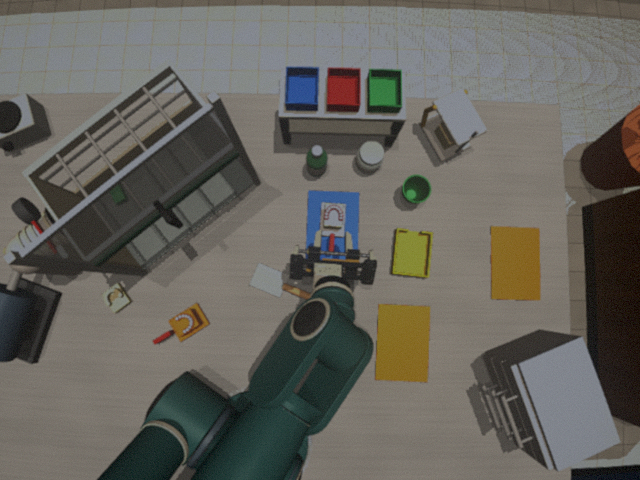

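View pics/w8.png

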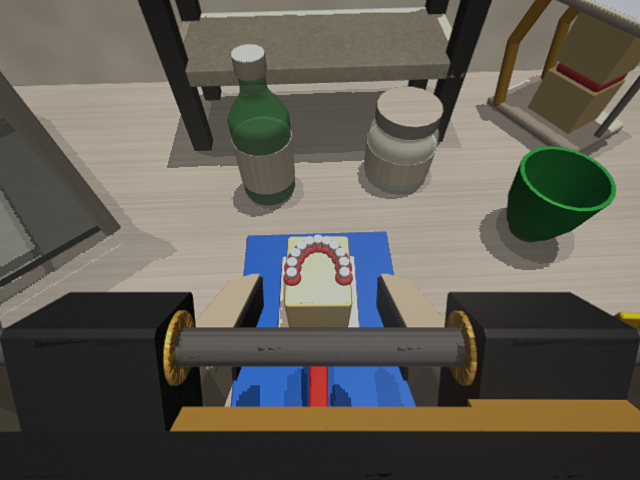

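step_arm(series="0.6 0.002 0 -0.004 0 -0.027 0;0.6 0.002 0 -0.0045 0 -0.027 0;0.6 0.0015 0 -0.0045 0 -0.027 0;0.6 0.001 0 -0.0045 0 -0.027 0;0.6 0.001 0 -0.005 0 -0.027 0;0.6 0.0005 0 -0.005 0 -0.027 0;0.6 0 0 -0.005 0 -0.027 0;0.6 -0.0005 0 -0.005 0 -0.027 0;0.6 -0.001 0 -0.005 0 -0.027 0;0.6 -0.001 0 -0.005 0 -0.027 0")

```text
time_s: 20.7
tool_pos: [0.5111, -0.1839, 0.1872]
orientation: [-3.131, 0.066, 0.052]
contact_force: [-0.4, 0.4, 0.6]
width: 0.0556
```

Run:
```python
from h import *
np.set_printoptions(precision=4,suppress=True)
o,Rm=st(); d=cap('wrist','w9')
vv,uu=np.mgrid[0:480,0:640]; Q=dep(d,np.c_[uu.ravel(),vv.ravel()])
h=cv2.cvtColor(d['color'],cv2.COLOR_BGR2HSV).reshape(-1,3); red=((h[:,0]<7)|(h[:,0]>173))&(h[:,1]>140)&(h[:,2]>60)
k=red&(abs(Q[:,2]-.059)<.006)&(Q[:,0]>.45)&(Q[:,0]<.62)&(abs(Q[:,1]+.18)<.08); t=Q[k]
k2=(abs(t[:,2]-.059)<.004); t=t[k2]; print('fin',len(t),t.min(0),t.max(0),t.mean(0)); 
f=np.polyfit(t[:,0],t[:,1],1); print(f)
k=(Q[:,2]>.06)&(Q[:,2]<.085)&(Q[:,0]>.5)&(Q[:,0]<.7)&(abs(Q[:,1]+.18)<.08)
print('cast',k.sum()); 
if k.sum()>20: print(cv2.minAreaRect(Q[k][:,:2].astype('f4')))
```

```text
t 20.7 q [-0.39  -0.135  1.765 -0.004  1.546  1.223] p [ 0.5111 -0.1839  0.1872] z [-0.033  0.01  -0.999] y [-0.043 -0.999 -0.008] F [-0.4  0.4  0.6] w 0.0556
fin 831 [ 0.4986 -0.1919  0.0553] [ 0.5465 -0.1797  0.0606] [ 0.5231 -0.1859  0.0583]
[-0.0398 -0.165 ]
cast 5794
((0.5618351101875305, -0.18765601515769958), (0.049866557121276855, 0.12270677089691162), 87.3432388305664)
```

View pics/w9.png

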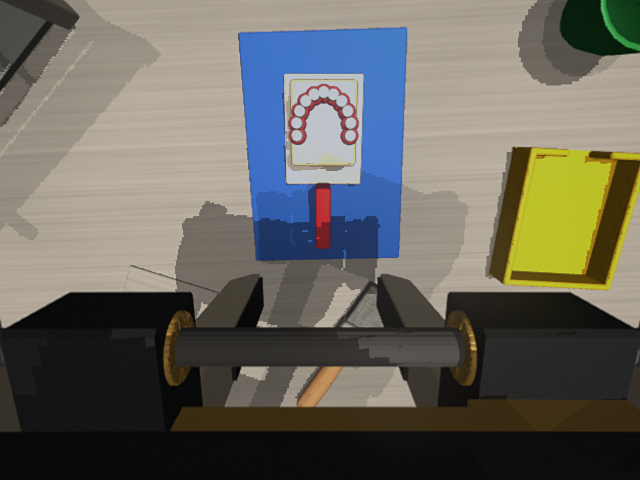

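Run:
```python
from h import *
o,Rm=st(); plan(np.array([.514,-.1855,.038]),Rd(-.04,90,0),10)
```

```text
t 20.75 q [-0.389 -0.131  1.761 -0.005  1.551  1.224] p [ 0.5116 -0.184   0.1875] z [-0.038  0.01  -0.999] y [-0.042 -0.999 -0.008] F [-1.9  1.1 -1.1] w 0.0558
dist 0.14949032373692855 ang 2.2663239289165853 minrows 2.989806474738571
0.0008 0.0003 0.0149 -0.0003 0.0012 -0.0001
0.0008 0.0003 0.0149 -0.0003 0.0012 -0.0001
0.0007 0.0002 0.0149 -0.0003 0.0012 -0.0001
0.0006 0.0002 0.0149 -0.0003 0.0012 -0.0001
0.0006 0.0002 0.0149 -0.0003 0.0012 -0.0001
0.0005 0.0002 0.0149 -0.0003 0.0012 -0.0001
0.0005 0.0002 0.0149 -0.0003 0.0012 -0.0001
0.0004 0.0002 0.0149 -0.0003 0.0012 -0.0001
0.0004 0.0002 0.0149 -0.0003 0.0012 -0.0001
0.0003 0.0002 0.0149 -0.0003 0.0012 -0.0001
```

step_arm(series="0.6 0.001 0.0003 0.015 -0.0003 0.002 0;0.6 0.001 0.0003 0.016 -0.0003 0.002 0;0.6 0.0005 0.0003 0.016 -0.0003 0.002 0;0.6 0.0005 0.0002 0.016 -0.0003 0.002 0;0.6 0.0005 0.0002 0.016 -0.0003 0.002 0;0.6 0.0005 0.0002 0.016 -0.0003 0.002 0;0.6 0.0005 0.0002 0.015 -0.0003 0 0;0.6 0.0005 0.0002 0.014 0 0 0;0.6 0 0 0.012 0 0 0;0.4 0 0 0.008 0 0 0")

```text
time_s: 21.75
tool_pos: [0.5109, -0.1813, 0.0222]
orientation: [-3.13, 0.061, -0.031]
contact_force: [0.1, 0.2, 0.0]
width: 0.0512
```

Run:
```python
from h import *
o,Rm=st(); plan(np.array([.514,-.1855,.038]),Rd(-.04,90,0),1);cap('wrist','w10')
```

```text
t 21.75 q [-0.397 -0.041  1.957  0.019  1.212  1.206] p [ 0.5109 -0.1813  0.0222] z [ 0.02   0.011 -1.   ] y [-0.039 -0.999 -0.011] F [0.1 0.2 0. ] w 0.0512
dist 0.016601895789584493 ang 1.2893696972576942 minrows 0.33203791579168984
0.0035 0.0039 -0.0157 -0.0036 -0.0062 0.0004
```

View pics/w10.png

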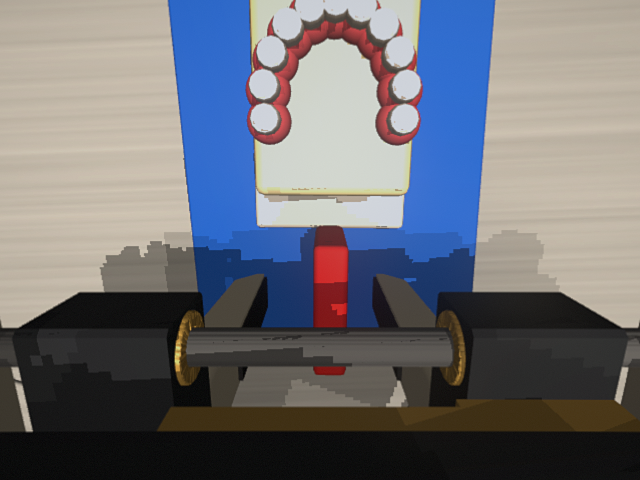

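step_arm(series="0.4 0.0015 0.002 -0.007 -0.0018 -0.003 0;0.4 0.0015 0.002 -0.007 -0.0018 -0.003 0;0.4 0 0 0 0 0 0;0 0 0 0 0 0 0;0 0 0 0 0 0 0;0 0 0 0 0 0 0;0 0 0 0 0 0 0;0 0 0 0 0 0 0;0 0 0 0 0 0 0;0 0 0 0 0 0 0", squeeze=40)

```text
time_s: 22.8
tool_pos: [0.5145, -0.186, 0.0385]
orientation: [3.14, -0.061, 0.003]
contact_force: [0.3, -0.5, 0.5]
width: 0.0117
```

Run:
```python
from h import *
o,Rm=st(); 
np.set_printoptions(precision=4,suppress=True)
# tray refine from w9
d=load('w9'); h=cv2.cvtColor(d['color'],cv2.COLOR_BGR2HSV); m=cv2.inRange(h,(22,120,40),(36,255,255)); m[:140]=0;m[:,:480]=0;m[292:]=0
vv,uu=np.nonzero(m); Q=dep(d,np.c_[uu,vv]); q=Q[(Q[:,2]>.024)&(Q[:,2]<.034)]; print(len(q),q.min(0),q.max(0))
for nme in('top0','scene0','t4'):
    d=load(nme); h=cv2.cvtColor(d['color'],cv2.COLOR_BGR2HSV); m=cv2.inRange(h,(22,100,40),(36,255,255)); b=np.zeros_like(m)
    x,y,w,hh=(195,250,70,75) if nme=='scene0' else (380,215,70,75); b[y:y+hh,x:x+w]=1; vv,uu=np.nonzero(m*b); Q=dep(d,np.c_[uu,vv])
    q=Q[(Q[:,2]>.022)&(Q[:,2]<.036)]; f=Q[(Q[:,2]<.012)&(Q[:,2]>-.01)]
    print(nme,len(q),cv2.minAreaRect(q[:,:2].astype('f4')),'floor',len(f),cv2.minAreaRect(f[:,:2].astype('f4')))
```

```text
t 22.8 q [-3.930e-01 -4.000e-02  1.927e+00 -1.000e-03  1.253e+00  1.216e+00] p [ 0.5145 -0.186   0.0385] z [ 0.002 -0.001 -1.   ] y [-0.039 -0.999  0.001] F [ 0.3 -0.5  0.5] w 0.0117
2570 [ 0.4393 -0.453   0.024 ] [ 0.5679 -0.3467  0.0315]
top0 340 ((0.5025184750556946, -0.40064936876296997), (0.09891775995492935, 0.12320772558450699), 84.15525817871094) floor 1241 ((0.5016605854034424, -0.4038740396499634), (0.08435265719890594, 0.12176734954118729), 85.12236785888672)
scene0 197 ((0.5036596059799194, -0.40295642614364624), (0.0978645458817482, 0.12505853176116943), 84.57929229736328) floor 783 ((0.5049614310264587, -0.40397441387176514), (0.0903681218624115, 0.12241433560848236), 83.00373840332031)
t4 347 ((0.5021018981933594, -0.40067535638809204), (0.09867576509714127, 0.12239217013120651), 84.20252990722656) floor 1242 ((0.5018543004989624, -0.40421974658966064), (0.08424907922744751, 0.12283189594745636), 84.91584777832031)
```

step_arm(series="0 0 0 -0.005 0 0 0;0 0 0 -0.015 0 0 0;0 0 0 -0.020 0 0 0;0 0 0 -0.020 0 0 0;0 0 0 -0.020 0 0 -0.02;0 0 0 -0.015 0 0 -0.04;0 0 0 0 0 0 -0.045;0 0 0 0 0 0 -0.045;0 0 0 0 0 0 -0.045;0 0 0 0 0 0 -0.045")

```text
time_s: 23.8
tool_pos: [0.5136, -0.1857, 0.1465]
orientation: [2.925, 1.137, 0.003]
contact_force: [0.7, -0.1, -2.4]
width: 0.012
```

Run:
```python
from h import *
o,Rm=st(); B=np.array([.578,-.410,.15]); p0=o['tool_pos']; psi=np.arctan2(Rm[0,1],-Rm[1,1]); print('psi',psi)
R1=Rd(psi+np.pi*.45,90,0); plan(p0+(B-p0)*.7,R1,10)
```

```text
t 23.8 q [-3.930e-01 -1.330e-01  1.829e+00 -1.000e-03  1.441e+00  4.370e-01] p [ 0.5136 -0.1857  0.1465] z [ 0.003 -0.003 -1.   ] y [ 0.675 -0.738  0.004] F [ 0.7 -0.1 -2.4] w 0.012
psi 0.7413188715896702
dist 0.16335997237952354 ang 81.00024253494747 minrows 9.42959750115803
-0.0073 0.0146 -0.0002 0.0001 0.0001 -0.0450
-0.0093 0.0135 -0.0002 0.0001 0.0001 -0.0450
-0.0111 0.0120 -0.0002 0.0001 0.0001 -0.0450
-0.0126 0.0103 -0.0002 0.0001 0.0001 -0.0450
-0.0140 0.0085 -0.0002 0.0001 0.0001 -0.0450
-0.0150 0.0064 -0.0002 0.0001 0.0001 -0.0450
-0.0158 0.0042 -0.0002 0.0001 0.0001 -0.0450
-0.0162 0.0020 -0.0002 0.0001 0.0001 -0.0450
-0.0163 -0.0004 -0.0002 0.0001 0.0001 -0.0450
-0.0161 -0.0027 -0.0002 0.0001 0.0001 -0.0450
```

step_arm(series="0 -0.0073 0.0146 0 0 0 -0.045;0 -0.0093 0.0135 0 0 0 -0.045;0 -0.011 0.012 0 0 0 -0.045;0 -0.0126 0.0103 0 0 0 -0.045;0 -0.014 0.0085 0 0 0 -0.045;0 -0.015 0.0064 0 0 0 -0.045;0 -0.0158 0.0042 0 0 0 -0.045;0 -0.0162 0.002 0 0 0 -0.045;0 -0.0163 -0.0004 0 0 0 -0.045;0 -0.016 -0.0027 0 0 0 -0.045")

```text
time_s: 24.8
tool_pos: [0.5644, -0.3459, 0.1602]
orientation: [1.395, 2.802, -0.003]
contact_force: [0.5, 0.1, -2.4]
width: 0.0117
```

Run:
```python
from h import *
o,Rm=st(); B=np.array([.578,-.410,.13]); plan(B,Rd(3.04,90,0),9)
```

```text
t 24.8 q [-0.588  0.109  1.567 -0.     1.454 -1.235] p [ 0.5644 -0.3459  0.1602] z [ 0.009 -0.007 -1.   ] y [0.798 0.603 0.003] F [ 0.5  0.1 -2.4] w 0.0117
dist 0.07211766869862507 ang 47.09965724112874 minrows 5.483080004787979
-0.0066 -0.0031 0.0034 -0.0000 0.0004 -0.0291
-0.0062 -0.0037 0.0034 -0.0000 0.0004 -0.0291
-0.0059 -0.0042 0.0034 -0.0000 0.0004 -0.0291
-0.0055 -0.0048 0.0034 -0.0000 0.0004 -0.0291
-0.0050 -0.0052 0.0034 -0.0000 0.0004 -0.0291
-0.0045 -0.0057 0.0034 -0.0000 0.0004 -0.0291
-0.0040 -0.0061 0.0034 -0.0000 0.0004 -0.0291
-0.0034 -0.0064 0.0034 -0.0000 0.0004 -0.0291
-0.0028 -0.0067 0.0034 -0.0000 0.0004 -0.0291
```

step_arm(series="0 -0.0066 -0.003 0.003 0 0.0004 -0.029;0 -0.0062 -0.0037 0.003 0 0.0004 -0.029;0 -0.0059 -0.0042 0.003 0 0.0004 -0.029;0 -0.0055 -0.0048 0.003 0 0.0004 -0.029;0 -0.005 -0.0052 0.003 0 0.0004 -0.029;0 -0.0045 -0.0057 0.003 0 0.0004 -0.029;0 -0.004 -0.006 0.003 0 0.0004 -0.029;0 -0.0034 -0.0064 0.003 0 0.0004 -0.029;0 -0.0028 -0.0067 0.003 0 0.0004 -0.029;0 0 0 0 0 0 0")

```text
time_s: 25.8
tool_pos: [0.58, -0.4145, 0.1443]
orientation: [0.103, 3.136, -0.007]
contact_force: [-0.7, 0.1, -2.5]
width: 0.0116
```

Run:
```python
from h import *
o,Rm=st(); B=np.array([.578,-.410,.05]); plan(B,Rd(3.04,90,0),1);cap('wrist','w11');cap('top','t5')
```

```text
t 25.8 q [-6.560e-01  2.280e-01  1.459e+00 -1.000e-03  1.449e+00 -2.160e+00] p [ 0.58   -0.4145  0.1443] z [ 0.004 -0.005 -1.   ] y [ 0.066  0.998 -0.004] F [-0.7  0.1 -2.5] w 0.0116
dist 0.09443040237597666 ang 2.0748487419827333 minrows 1.8886080475195333
0.0027 0.0048 0.0943 -0.0014 0.0014 0.0114
```

View pics/w11.png

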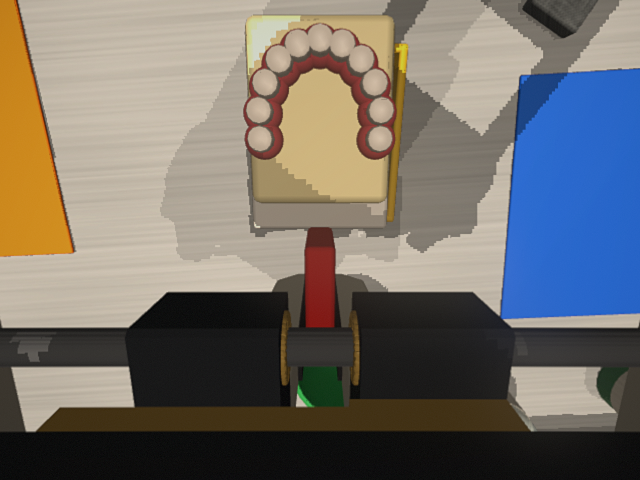

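View pics/t5.png

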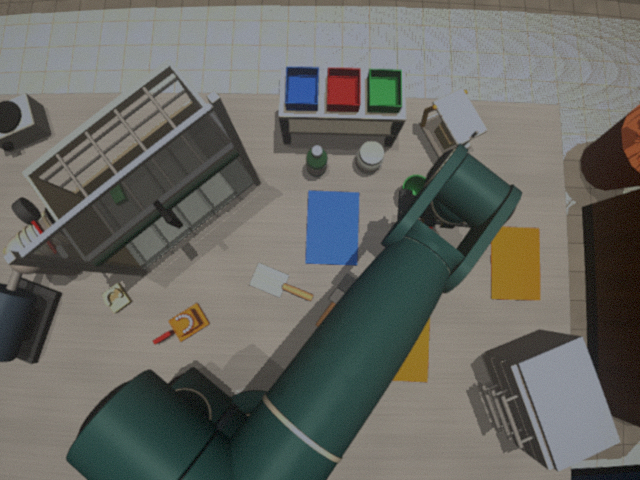

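Run:
```python
from h import *
d=load('top0'); h=cv2.cvtColor(d['color'],cv2.COLOR_BGR2HSV); m=cv2.inRange(h,(45,100,30),(85,255,255)); b=np.zeros_like(m); b[165:215,395:440]=1
vv,uu=np.nonzero(m*b); Q=dep(d,np.c_[uu,vv]); q=Q[(Q[:,2]>.03)&(Q[:,2]<.09)]; print(len(q),q.min(0),q.max(0))
```

```text
149 [ 0.62762815 -0.43856912  0.03027361] [ 0.6997329  -0.36630824  0.07797462]
```

step_arm(series="0 0.0015 0.0024 0.005 -0.0014 0.0014 0.006;0 0.001 0.0024 0.010 0 0 0.005;0 0 0 0.010 0 0 0;0 0 0 0.010 0 0 0;0 0 0 0.010 0 0 0;0 0 0 0.010 0 0 0;0 0 0 0.005 0 0 0;0 0 0 0 0 0 0;0 0 0 0 0 0 0;0 0 0 0 0 0 0")

```text
time_s: 26.9
tool_pos: [0.5774, -0.407, 0.0791]
orientation: [-0.178, -3.136, -0.002]
contact_force: [0.6, -1.1, -1.8]
width: 0.0118
```

Run:
```python
from h import *
o,Rm=st(); B=np.array([.578,-.410,.0395]); plan(B,Rd(3.04,90,0),1);cap('wrist','w12')
```

```text
t 26.9 q [-6.500e-01  2.610e-01  1.529e+00  1.000e-03  1.353e+00 -2.108e+00] p [ 0.5774 -0.407   0.0791] z [-0.001  0.001 -1.   ] y [0.113 0.994 0.001] F [ 0.6 -1.1 -1.8] w 0.0118
dist 0.039727122150545226 ang 0.6683088885781564 minrows 0.7945424430109045
-0.0009 -0.0030 0.0396 0.0004 -0.0003 -0.0037
```

View pics/w12.png

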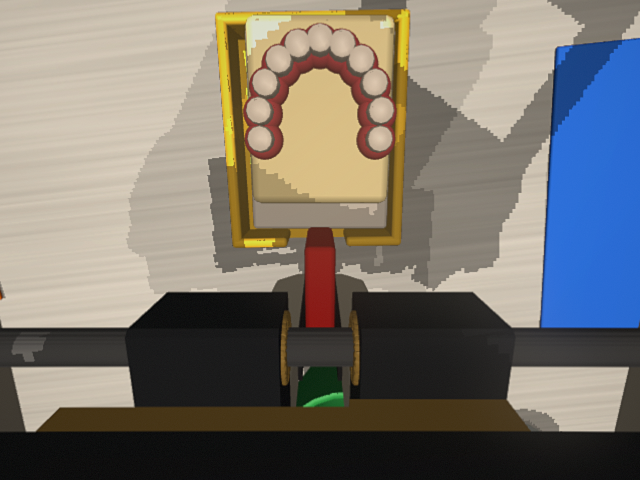

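step_arm(series="0 0 -0.001 0.004 0 0 -0.002;0 0 -0.001 0.007 0 0 0;0 0 0 0.007 0 0 0;0 0 0 0.006 0 0 0;0 0 0 0.004 0 0 0;0 0 0 0.002 0 0 0;0 0 0 0 0 0 0;0 0 0 0.001 0 0 0;0 0 0 0 0 0 0;0 0 0 0 0 0 0")

```text
time_s: 27.95
tool_pos: [0.5775, -0.4094, 0.0462]
orientation: [0.167, 3.137, 0.001]
contact_force: [0.0, -0.5, -2.3]
width: 0.0121
```

Run:
```python
from h import *
o,Rm=st(); cap('wrist','w13')
```

```text
t 27.95 q [-6.530e-01  2.890e-01  1.551e+00  1.000e-03  1.301e+00 -2.118e+00] p [ 0.5775 -0.4094  0.0462] z [ 0.  0. -1.] y [0.106 0.994 0.   ] F [ 0.  -0.5 -2.3] w 0.0121
```

View pics/w13.png

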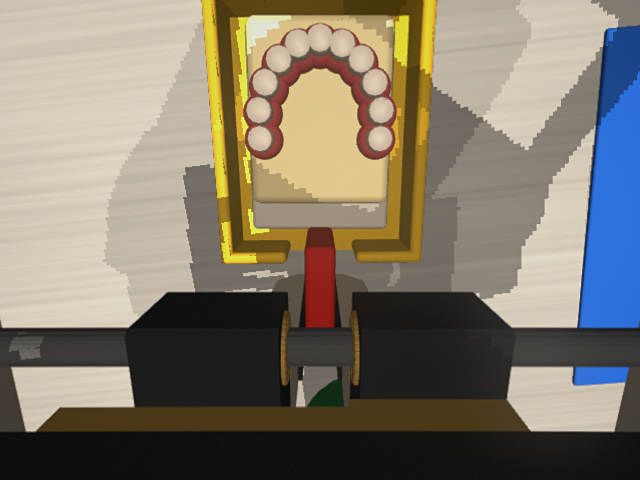

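step_arm(series="0 0 0 0.002 0 0 0;0 0 0 0.002 0 0 0;0 0 0 0.001 0 0 0;0 0 0 0.001 0 0 0;0 0 0 0.001 0 0 0;0 0 0 0.0005 0 0 0;0 0 0 0.0005 0 0 0;0 0 0 0 0 0 0;0 0 0 0 0 0 0;0 0 0 0 0 0 0")

```text
time_s: 29.0
tool_pos: [0.5777, -0.4096, 0.0396]
orientation: [0.167, 3.136, -0.001]
contact_force: [-1.0, 0.4, 0.7]
width: 0.0118
```

Run:
```python
from h import *
o,Rm=st()
```

```text
t 29.0 q [-0.653  0.295  1.555  0.     1.29  -2.117] p [ 0.5777 -0.4096  0.0396] z [ 0.001 -0.    -1.   ] y [ 0.106  0.994 -0.   ] F [-1.   0.4  0.7] w 0.0118
```

step_arm(series="0 0 0 0.0005 0 0 0;0 0 0 0 0 0 0;0.5 0 0 0 0 0 0;0.5 0 0 0 0 0 0;0.5 0 0 0 0 0 0;0.5 0 0 0 0 0 0;0.5 0 0 0 0 0 0;0.5 0 0 -0.010 0 0 0;0.5 0 0 -0.025 0 0 0;0.5 0 0 -0.035 0 0 0")

```text
time_s: 30.0
tool_pos: [0.5762, -0.4084, 0.1066]
orientation: [-0.167, -3.132, -0.006]
contact_force: [0.3, -0.1, 1.2]
width: 0.0466
```

step_arm(series="0.5 0 0 -0.04 0 0 0;0.5 0 0 -0.04 0 0 0;0.5 0 0 -0.03 0 0 0;0.5 -0.03 0 -0.02 0 0 0;0.5 -0.03 0 0 0 0 0;0.5 -0.03 0 0 0 0 0;0.5 -0.03 0 0 0 0 0;0.5 -0.01 0 0 0 0 0;0.5 0 0 0 0 0 0;0.5 0 0 0 0 0 0")

```text
time_s: 31.0
tool_pos: [0.71, -0.4231, 0.2593]
orientation: [0.167, 3.129, -0.007]
contact_force: [-0.7, -0.3, -0.7]
width: 0.0464
```

Run:
```python
from h import *
np.set_printoptions(precision=4,suppress=True)
o,Rm=st(); d=cap('wrist','w14');cap('scene','s5')
vv,uu=np.mgrid[0:480,0:640]; Q=dep(d,np.c_[uu.ravel(),vv.ravel()])
h=cv2.cvtColor(d['color'],cv2.COLOR_BGR2HSV).reshape(-1,3); red=((h[:,0]<7)|(h[:,0]>173))&(h[:,1]>140)&(h[:,2]>40)
k=red&(abs(Q[:,2]-.06)<.008)&(Q[:,0]>.53)&(Q[:,0]<.65); t=Q[k]; 
if len(t): print(len(t),t.mean(0),t.min(0),t.max(0))
k=(Q[:,2]>.055)&(Q[:,2]<.09)&(Q[:,0]>.43)&(Q[:,0]<.54)&(abs(Q[:,1]+.4)<.06)
print(k.sum(),Q[k].mean(0),cv2.minAreaRect(Q[k][:,:2].astype('f4')))
```

```text
t 31.0 q [-0.568  0.445  1.003  0.     1.684 -2.032] p [ 0.71   -0.4231  0.2593] z [ 0.008 -0.005 -1.   ] y [ 0.107  0.994 -0.004] F [-0.7 -0.3 -0.7] w 0.0464
750 [ 0.5712 -0.4091  0.0593] [ 0.5473 -0.4168  0.0537] [ 0.5956 -0.4013  0.062 ]
807 [ 0.527  -0.4046  0.0634] ((0.5261387228965759, -0.4043782651424408), (0.04729846864938736, 0.008712977170944214), 83.93367767333984)
```

View pics/w14.png

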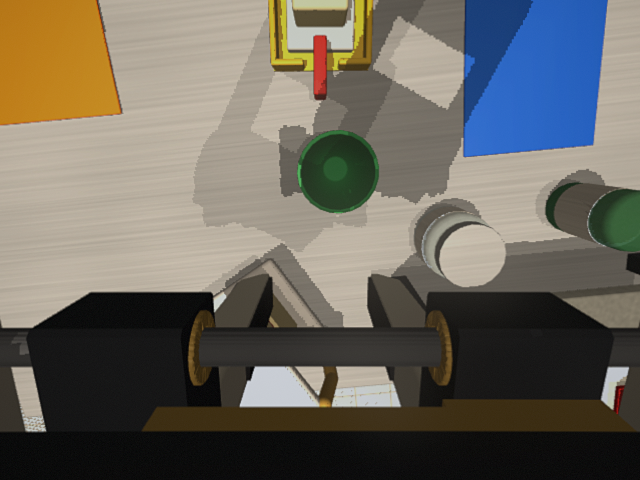

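View pics/s5.png

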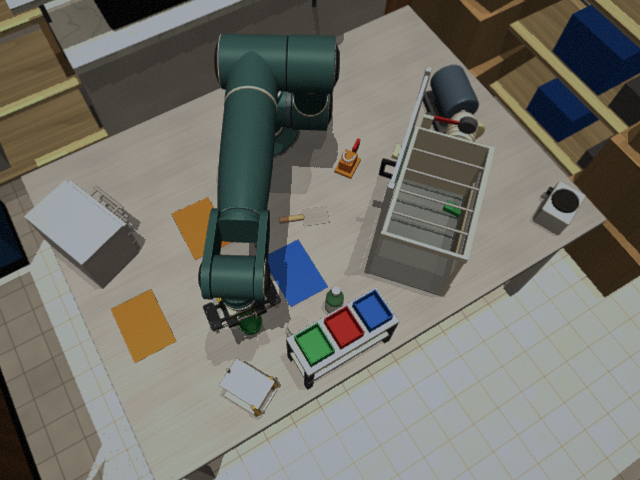

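Run:
```python
from h import *
d=load('w14'); vv,uu=np.mgrid[120:220,290:385]; Q=dep(d,np.c_[uu.ravel(),vv.ravel()]); q=Q[(Q[:,2]>.06)&(Q[:,2]<.09)]; print('cup',(q.min(0)+q.max(0))/2)
a=load('s2')['color'].astype(int);b=load('s5')['color'].astype(int); print('sash bar diff',abs(a-b)[155:185,378:400].mean())
o,_=st(); print(np.abs(o['joint_vel']).max())
print(r.finish_job())
```

```text
cup [ 0.66530957 -0.40280914  0.06837522]
sash bar diff 7.011616161616161
t 31.1 q [-0.569  0.444  1.004  0.     1.684 -2.032] p [ 0.7096 -0.4232  0.2595] z [ 0.008 -0.005 -1.   ] y [ 0.107  0.994 -0.004] F [-0.4 -0.6  0. ] w 0.0464
0.0052721842415231045
the job is handed in; nothing more can be done
None
```

The job is done and was handed in at about 31 s of the 72 s allowed.

- **Sash:** I lifted it about 0.264 m of its 0.28 m travel and let go. It stayed up by itself and was still up in the last scene picture.
- **Mat:** I brought the carrier out, set it upright on the blue mat and let go. The wrist picture showed it wholly on the mat.
- **Tray:** I took hold of it again from above, turned it about 176° and lowered it into the yellow tray until the force reading showed contact, then let go. The last wrist view shows the red handle sticking out through the notch. The handle's top measured 59 mm above the bench, against 60 mm expected with the base down on the tray floor.

**Other things on the bench:** the green bowl measured within about 2 mm of where it began. I checked the rest only by eye in the pictures, where nothing looked moved. At the end the arm was still, with the gripper raised clear of everything.

**Slips along the way:**
- The first try at gripping the sash lifted before the fingers had closed, so I went back down and gripped it again.
- On the mat the gripper went about 16 mm lower than meant. It touched nothing, and I corrected it before closing.

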